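Gauge a cast brass stick in a stand-mounted caliper

TASK

Measure the width of the cast brass stick: open the jaws of the caliper in the stand, take the stick off the fire brick and lay it flat on the wooden rest, crosswise between the two jaws, then slide the moving jaw gently shut until it presses the stick against the fixed jaw. Let go with the stick still closed in square between the jaws. Reach in at a slant beneath the magnifier without bumping it, and leave the flux cup, brush and beaker where they are.

Things in the scene. Friction and masses are not known exactly. Their poses are not given: they have to be found in the camera images.
- caliper: Steel vernier caliper, 195 mm long, clamped flat, immovable, in a grey stand (base 128 x 226 x 12 mm). Origin: mid-length, on its underside, always 46 mm above the worktop. z up; y runs along the beam to the fixed jaw; the long jaws point to -x, towards the robot, from the beam (x 1 to 16 mm) to x = -32 mm, z 1 to 4.5 mm. Clamp posts at y = +-90 mm reach z = 16 mm.
- fixed_jaw (a point): Middle of the fixed jaw's measuring face, which looks along the caliper's -y: at x = -16, y = 81.5, z = 2.8 mm in the caliper's frame. The jaw is 15 mm wide in y.
- rest_top (a point): On the flat top of the light wooden rest under the jaws, 1.5 mm below the caliper's underside, at x = -21.5, y = 67 mm in the caliper's frame. The rest spans x -40 to -3 mm, y 52 to 97 mm. In front of it (x below -40 mm) and at y below 52 mm the space is free down to the stand's base, 34 mm below the caliper's underside.
- caliper_slider (a joint): Opening of the moving jaw in m: 0 = jaws shut, up to 0.11 as the slider travels to the caliper's -y. It stays where it is left (friction about 0.6 N). The moving jaw, 15 mm wide in y, has its measuring face at y = 81 mm minus the opening. Shut on the stick it reads about 0.0086.
- thumb_piece (a point): Centre of the dark steel thumb piece on the slider's jaw-side edge, moving with it: a block 10.5 (caliper x) x 10 (y) x 12 mm (z), free all round except where it joins the slider. In the caliper's frame at x = -8.5 mm, y = 31 mm minus the opening, z = 3 mm. 30 mm lie between it and the moving jaw. Pinch it along y, or push its end faces along y.
- lens (a point): Centre of the underside of the magnifier's lens, 52 mm in outer radius, level and fixed, 175 mm above the caliper's underside at x = 14, y = 22 mm in its frame; its post stands behind the beam (x = 70 mm). An upright gripper over rest or slider strikes it; one that leans back towards the caliper's -x by 30 to 45 degrees (tilted so that its fingers point forward and down) passes beneath.
- magnifier: The round magnifier with black rim, fixed to the stand; origin under the stand, on the worktop. It must not be struck. See lens.
- brass_stick: Cast brass stick, 9 mm wide (x), 48 mm long (y), 8.4 mm high (z), 35 g, loose. Origin: centre of its underside. It lies flat on the fire brick (151 x 130 mm, top 53 mm above the worktop), one end reaching some 13 mm out over the brick's edge on the robot's side. To rest well on the wood, with its length along the caliper's x, its centre belongs at x = -34 to -26 mm.
- flux_cup: Small loose dark flux cup, 28 mm across, 17 mm high, on the worktop between brick and stand. Origin: centre of the underside. Leave it.
- flux_brush: Loose thin flux brush, 153 mm long, 8 mm high, lying in front of the stand. Origin: centre of the underside, length along y. Leave it.
- beaker: Loose clear glass beaker, 76 mm across, 65 mm high, on the worktop to the right of the stand. Origin: centre of the underside. Leave it.

How it is judged:
On the way, in this order (a step that is already met when the one before it is completed fails the run):
1. the caliper's jaws are open wider than the stick (value of joint caliper_slider above 0.012 m), for 0.1 s.
2. the stick lies flat on the rest between the open jaws, let go (x of brass_stick in the frame of caliper between -0.041 and -0.014 m and z of brass_stick in the frame of caliper between -0.004 and 0.002 m and angle between the y axis of brass_stick and the x axis of caliper, either way round below 0.3 rad and y of brass_stick in the frame of caliper between 0.045 and 0.0785 m and value of joint caliper_slider above 0.012 m and contact force between the fingers and brass_stick below 0.05 N and linear speed of brass_stick below 0.02 m/s), for 0.2 s.
3. the moving jaw presses the stick against the fixed jaw with more than 1 N (x of brass_stick in the frame of caliper between -0.041 and -0.014 m and z of brass_stick in the frame of caliper between -0.004 and 0.002 m and angle between the y axis of brass_stick and the x axis of caliper, either way round below 0.3 rad and contact force between caliper_slider and brass_stick above 1 N and value of joint caliper_slider below 0.0101 m), for 0.2 s.
At the end, for the whole second after the job is handed in: The stick lies flat on the wooden rest (within 6 degrees of level and of square to the beam), at least 14 mm of its length between the jaws, against the fixed jaw within 1.5 mm; the moving jaw stands shut against it (opening 8.6 mm within 1.5 mm); all at rest (x of brass_stick in the frame of caliper between -0.041 and -0.014 m and z of brass_stick in the frame of caliper between -0.004 and 0.002 m and y of brass_stick in the frame of caliper between 0.0755 and 0.0785 m and angle between the y axis of brass_stick and the x axis of caliper, either way round below 0.1 rad and angle between brass_stick's own z axis and vertical below 0.1 rad and value of joint caliper_slider between 0.0071 and 0.0101 m and linear speed of brass_stick below 0.02 m/s); the robot touches nothing.
It fails at once if the stick is squeezed with more than 25 N by the jaw (contact force between caliper_slider and brass_stick above 25 N).
It fails at once if the magnifier is struck (more than 5 N) (contact force between any of the arm, the fingers and magnifier above 5 N).
It fails at once if flux cup, brush or beaker moved more than 40 mm (distance of any of flux_cup, flux_brush, beaker from where it was at the start of the episode above 0.04 m).
It also fails if it takes over 61 s, if anything falls off the work surface, if the arm or the gripper's body presses on something with over 40 N, if the wrist force passes 120 N, or if a joint passes its speed limit or range.

ROBOT

A 6-joint arm with a two-finger parallel gripper is mounted at the origin on a cart in front of the work surface, level with it; the furniture and walls round the work are solid. World frame = base frame: x ahead of the robot, y to its left, z up, the work surface at z = 0. Lengths are in m, angles in rad, forces in N, time in s.
With the tool pointing down it reaches from about 0.4 to 0.925 m from the base axis. Payload 12.5 kg.
Tool frame: the origin (TCP) lies at the very end of the fingers, on their centre line; the grasp point (between the pads) lies 19 mm behind it (env.hold_point_z is the distance from the TCP to the grasp point, in m); z points along the fingers, x is the direction in which the jaws open and shut, and the axes are right-handed (so a half turn about z gives the same grasp; the last joint's range is limited). The gripper opens to 95 mm and grips with 3 to 60 N. Pads are 20 mm wide; open, the fingers measure 119 mm over their backs; the gripper's body (75 mm by 180 mm) begins 59 mm behind the grasp point.
Start: joints at [-1.256, 0.491, 1.559, -0, 1.092, -0.106], TCP at [0.255, -0.57, 0.215] pointing down, gripper open.
Joint ranges: [-3.1, 3.1], [-0.84, 2.19], [0.05, 2.79], [-1.13, 4.28], [0.06, 2.93], [-2.69, 2.69]. Speed limits (rad/s): [2.22, 2.22, 2.79, 3.14, 3.14, 3.14].

INTERFACE

Orientations are given as a rotation vector (axis times angle).
In Python, from plant import env gives the robot as it stands.
- The arm moves only by the tool step_arm, never from a script. Its argument "plan" is a list that holds one entry, the list of rows, each a list of 6 numbers: the shift along the world's x, y, z each as a share of 0.1 m, from -1 to 1, then the turn, a rotation vector about the world's x, y, z each as a share of 180 degrees, from -1 to 1. In form: [[[tx, ty, tz, ax, ay, az], ...]]. A call has 1 to 5 rows; each row is the pose to reach, as a shift and turn from the pose commanded when the call began, turning the shorter way round; what a row does not reach only later rows make up. A row lasts 1/8 s, in which the tool goes at most 62.5 mm and 10.7 degrees, less where a joint would pass 70% of its speed; a pose out of reach is approached as far as the arm can. A call with a number of a shift or a turn outside -1 to 1 is refused whole. A call with a gripper value outside its range is refused whole. "jaw" is the opening in per cent of the stroke, from 0 (shut) to 100 (fully open), set as the call begins (left out, the last holds). The fingers move at their own pace and stop on an object; the grip force is fixed at half the most. Time passes only in rows, so rows that repeat a pose let the fingers close. It gives the time, the measured TCP pose, the force and the opening at its end, in the units of the state.
- env.sense(): the state, without advancing time (a new reading comes with each control period).
- env.snapshot(name): name is "side" or "top" or "wrist"; returns a dict with "img" (384x512x3 uint8, red, green, blue), "z_map" (384x512 float32, m along the optical axis (not along the pixel's ray), 0 where there is no reading), "fov_y" (degrees; the focal length in pixels is half the picture's height over the tangent of half this angle, whatever the lens; pixels are square), "cx", "cy" (the principal point, pixels), "R" (3x3) and "t" (3): a world point X has camera coordinates R X + t. Camera axes: x right, y down, z forward; pixel columns grow to the right and rows downward; lengths in m; the calibration is good to about 2 mm. A picture is of the moment at which its call begins.
- env.close_job(): hands the job in, once; it reports no verdict.
The state is a dict: "t": time; "qpos": joint angles; "joint_vel": joint speeds; "effort": joint torques, N m; "tcp_pos": TCP position; "eef_rot": TCP orientation; "contact_force": force on the tool from outside, world axes, zero at the start; "torque": the same for the moment, N m; "gripper_width": opening from 0.0 (shut) to 1.0 (fully open).
Only numpy, scipy, OpenCV 4.12 (cv2) and the standard library are available. Lean on these libraries where they do the work, as an engineer would, in place of code of your own. Each camera call takes 0.05 s, during which the arm holds its last target.

## Working session

There is one attempt and no reset: what is moved stays moved. The work goes in short steps, Python scripts to look and compute and a tool call to move; the robot and the scene stay as the last step left them, time stands still between calls to the robot, and variables do not carry over. Pictures are saved under pics/ and viewed, and the job is handed in when it is done.

Besides the shell and the picture viewer there is one more tool, called after "Call:" as name(argument=value, ...) on one line, values as JSON. step_arm: Moves the arm, as the interface text tells. Shift numbers are shares of 0.1 m and turn numbers shares of 180 degrees, none past 1 either way. Its arguments: {"type":"object","properties":{"plan":{"type":"array","items":{"type":"array","items":{"type":"array","items":{"type":"number","minimum":-1,"maximum":1}}}},"jaw":{"type":"number"}},"required":["plan"]}

```bash
ls; mkdir -p pics; cat > h.py <<'E'
import numpy as np, cv2
from plant import env
def snap(n,name):
    s=env.snapshot(n); cv2.imwrite(f'pics/{name}.png',s['img'][:,:,::-1]); np.savez(f'pics/{name}.npz',**s); return s
def pt(s,u,v,z=None):
    f=192/np.tan(np.radians(s['fov_y'])/2)
    z=s['z_map'][int(v),int(u)] if z is None else z
    c=np.array([(u-s['cx'])/f*z,(v-s['cy'])/f*z,z]); return s['R'].T@(c-s['t'])
def onplane(s,u,v,h):
    f=192/np.tan(np.radians(s['fov_y'])/2)
    d=s['R'].T@np.array([(u-s['cx'])/f,(v-s['cy'])/f,1]); o=-s['R'].T@s['t']
    return o+d*(h-o[2])/d[2]
E
python3 - <<'E'
from h import *
for n in ['side','top','wrist']:
    s=snap(n,n+'0'); print(n,s['fov_y'],s['cx'],s['cy'],-s['R'].T@s['t'],s['R'].round(3).tolist())
print(env.sense())
E
```

```text
pics
side 56.467591449095025 259.18566562614325 188.44340978865307 [0.16581427 0.66311594 0.55983419] [[-0.901, -0.434, -0.002], [-0.196, 0.409, -0.891], [0.387, -0.803, -0.454]]
top 51.108706335698514 263.7544094365484 191.9204275115231 [0.10102927 0.13967817 1.33623213] [[-0.436, -0.9, -0.006], [-0.84, 0.41, -0.355], [0.322, -0.15, -0.935]]
wrist 65.87714562814132 252.25245131386967 191.13156083272156 [ 0.32721518 -0.53776292  0.38414084] [[0.409, -0.912, -0.001], [-0.876, -0.394, 0.278], [-0.254, -0.113, -0.961]]
{'t': 0.15, 'qpos': array([-1.25559085e+00,  4.91412984e-01,  1.55931961e+00, -1.52829643e-05,
        1.09166683e+00, -1.05613702e-01]), 'joint_vel': array([ 0.00081206, -0.00254581, -0.00146826,  0.00075715, -0.00016376,
        0.0013137 ]), 'effort': array([ 1.65103345e-03, -6.12895703e+01, -2.58277059e+01,  6.91999798e-02,
        4.73324012e-02, -5.18101785e-05]), 'tcp_pos': array([ 0.25527315, -0.57030152,  0.21419752]), 'eef_rot': array([-2.63600859e+00,  1.70819752e+00,  9.98162436e-04]), 'contact_force': array([-0.71777404, -0.0988531 , -0.25264055]), 'torque': array([ 0.02773591,  0.02121421, -0.01081683]), 'gripper_width': 1.0058431254801776}
```

View pics/side0.png

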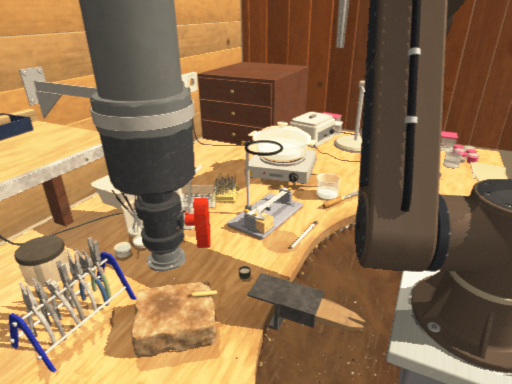

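View pics/top0.png

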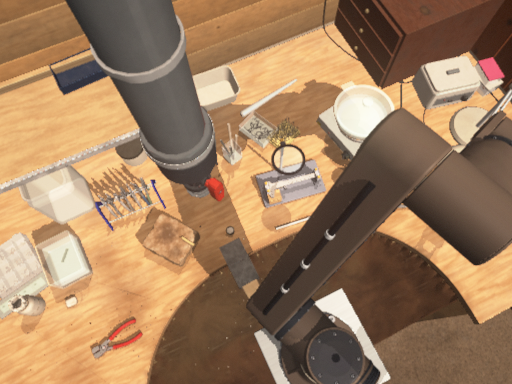

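View pics/wrist0.png

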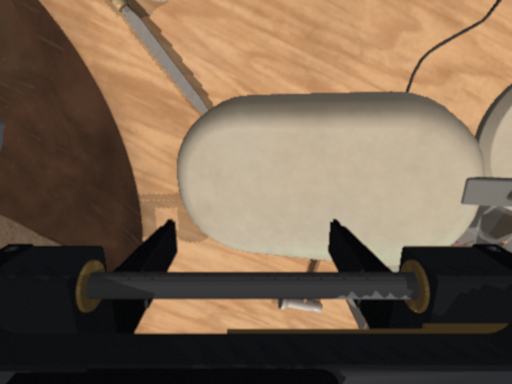

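The side view shows the brick near (175,318) with the stick at (204,294), the stand near (265,215), the lens at (264,147) and the cup at (244,272). Next I zoom in on these.

```bash
python3 - <<'E'
from h import *
a=cv2.imread('pics/side0.png'); b=cv2.imread('pics/top0.png')
cv2.imwrite('pics/z1.png',cv2.resize(a[130:250,200:360],None,fx=5,fy=5,interpolation=cv2.INTER_CUBIC))
cv2.imwrite('pics/z2.png',cv2.resize(b[130:240,240:340],None,fx=5,fy=5,interpolation=cv2.INTER_CUBIC))
cv2.imwrite('pics/z3.png',np.hstack([cv2.resize(a[270:360,120:230],None,fx=3.5,fy=3.5,interpolation=cv2.INTER_CUBIC),cv2.resize(b[195:285,130:240],None,fx=3.5,fy=3.5,interpolation=cv2.INTER_CUBIC)]))
S=dict(np.load('pics/side0.npz'));T=dict(np.load('pics/top0.npz'))
for n,u,v in [('stickL',194,294),('stickR',214,293),('brick',175,300),('cup',244,270),('base',262,233),('brush',303,236),('beaker',328,188),('lens',264,147)]:
    print(n,pt(S,u,v).round(4))
E
```

```text
stickL [0.5096 0.2436 0.0609]
stickR [0.476  0.2244 0.0609]
brick [0.538  0.2672 0.0542]
cup [0.4827 0.0886 0.0134]
base [ 0.5116 -0.0705  0.0109]
brush [ 0.4086 -0.1124  0.0057]
beaker [ 0.41   -0.3479  0.0432]
lens [ 0.5422 -0.1467  0.2282]
```

View pics/z1.png

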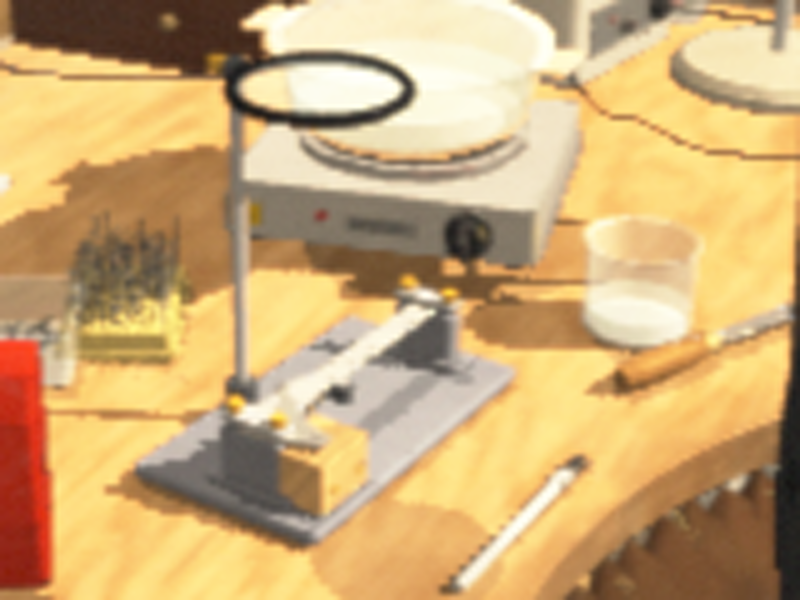

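View pics/z2.png

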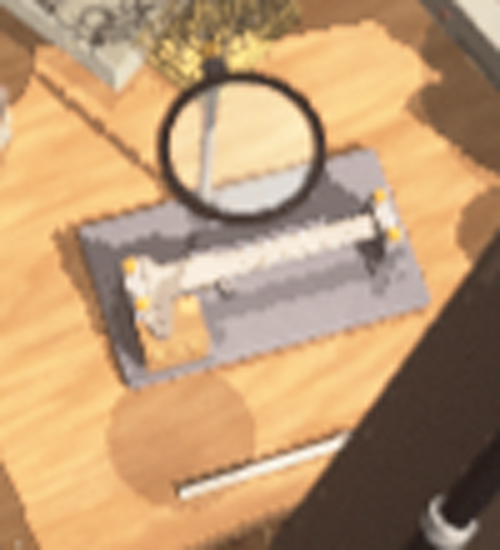

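View pics/z3.png

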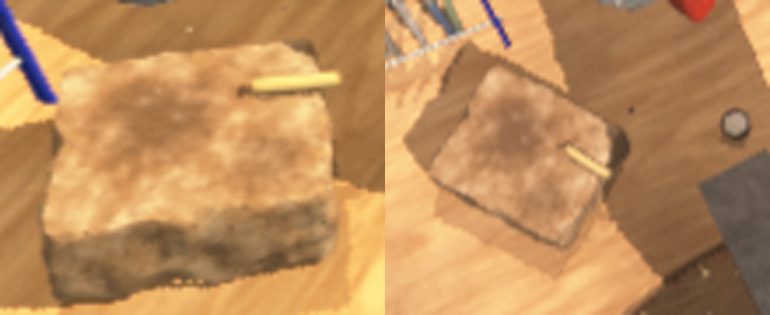

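```bash
cat >> h.py <<'E'
def cloud(s):
    f=192/np.tan(np.radians(s['fov_y'])/2)
    v,u=np.mgrid[0:384,0:512]; z=s['z_map']
    c=np.stack([(u-s['cx'])/f*z,(v-s['cy'])/f*z,z],-1)
    return (c-s['t'])@s['R'], z>0
E
python3 - <<'E'
from h import *
for n in ['side0','top0']:
    s=dict(np.load(f'pics/{n}.npz')); P,ok=cloud(s); c=s['img'].astype(int)
    x,y,z=P[...,0],P[...,1],P[...,2]
    reg=ok&(x>.35)&(x<.75)&(y>-.35)&(y<.05)
    for lo,hi,nm in [(.0085,.0155,'base'),(.041,.047,'rest'),(.047,.054,'cal'),(.054,.066,'posts'),(.21,.25,'lens')]:
        m=reg&(z>lo)&(z<hi)
        if nm=='base': 
            m=m&(c.max(-1)-c.min(-1)<60)
        n_,lab,st,_=cv2.connectedComponentsWithStats(m.astype(np.uint8))
        if n_<2: continue
        k=1+np.argmax(st[1:,4]); q=P[m] if nm!='base' else P[lab==k]
        r=cv2.minAreaRect(q[:,:2].astype(np.float32)*1000)
        print(n,nm,len(q),np.round(q.mean(0),4),r)
    # stick
    hsv=cv2.cvtColor(s['img'],cv2.COLOR_RGB2HSV)
    m=ok&(x>.4)&(x<.6)&(y>.15)&(y<.33)&(z>.0575)&(z<.066)
    q=P[m]; print(n,'stick',len(q),q.mean(0),cv2.minAreaRect(q[:,:2].astype(np.float32)*1000))
    m=ok&(x>.4)&(x<.7)&(y>.1)&(y<.4)&(z>.05)&(z<.056)
    q=P[m]; print(n,'brick',len(q),q.mean(0),cv2.minAreaRect(q[:,:2].astype(np.float32)*1000))
E
```

```text
side0 base 787 [ 0.5305 -0.1598  0.0114] ((544.926513671875, -172.59329223632812), (225.0098419189453, 126.92851257324219), 80.4856948852539)
side0 rest 197 [ 0.5618 -0.1524  0.0441] ((567.2930908203125, -182.01776123046875), (375.5280456542969, 271.51397705078125), 11.738852500915527)
side0 cal 342 [ 0.5556 -0.166   0.0504] ((573.5517578125, -182.08018493652344), (393.47259521484375, 267.8970031738281), 11.884565353393555)
side0 posts 191 [ 0.5906 -0.1571  0.0586] ((571.3300170898438, -182.3674774169922), (425.7841491699219, 235.8911895751953), 18.057586669921875)
side0 lens 517 [ 0.5459 -0.1474  0.2269] ((546.04931640625, -151.94439697265625), (100.9674072265625, 104.86717224121094), 37.5205192565918)
side0 stick 87 [0.49367823 0.23126986 0.05998457] ((494.0775146484375, 230.39208984375), (44.96385192871094, 9.961033821105957), 33.425533294677734)
side0 brick 3700 [0.53358047 0.28723945 0.05276245] ((566.922119140625, 249.59046936035156), (258.252685546875, 252.81878662109375), 89.18970489501953)
top0 base 940 [ 0.5413 -0.1762  0.0125] ((548.6324462890625, -172.31768798828125), (22
[... 219 characters left out ...]
61 -0.155   0.0509] ((627.4985961914062, -143.10496520996094), (268.8279113769531, 244.96749877929688), 89.93698120117188)
top0 posts 224 [ 0.5875 -0.1416  0.0578] ((633.0064086914062, -136.77194213867188), (278.1761169433594, 243.1532440185547), 87.14954376220703)
top0 lens 866 [ 0.5506 -0.149   0.2293] ((605.33740234375, -90.39753723144531), (267.9012145996094, 115.744384765625), 51.04291915893555)
top0 stick 274 [0.52577441 0.27223661 0.05929532] ((528.374755859375, 275.6805725097656), (147.01370239257812, 115.94710540771484), 34.64805603027344)
top0 brick 967 [0.53594221 0.28288317 0.05358292] ((569.4207153320312, 292.86328125), (219.61984252929688, 236.3680419921875), 75.17977905273438)
```

Call:
step_arm(plan=[[[0, 0.2, 0.5, 0, 0, 0.05], [0.2, 0.4, 0.8, 0, 0, 0.1], [0.4, 0.7, 1, 0, 0, 0.17], [0.5, 1, 1, 0, 0, 0.22], [0.5, 1, 1, 0, 0, 0.27]]])

```text
t: 0.78
tcp_pos: [0.306, -0.4687, 0.3152]
eef_rot: [3.107, -0.461, 0.001]
contact_force: [-0.8, -0.4, 0.3]
gripper_width: 0.999
```

Call:
step_arm(plan=[[[0.1, 0.4, 0, 0, 0, 0.05], [0.2, 0.6, 0, 0, 0, 0.1], [0.3, 0.8, 0, 0, 0, 0.17], [0.4, 1, 0, 0, 0, 0.22], [0.5, 1, 0, 0, 0, 0.27]]])

```text
t: 1.4
tcp_pos: [0.3556, -0.3693, 0.3149]
eef_rot: [-3.022, -0.858, -0.0]
contact_force: [0.2, -0.6, 0.1]
gripper_width: 0.999
```

Call:
step_arm(plan=[[[0.1, 0.4, 0, 0, 0, 0.05], [0.2, 0.6, 0, 0, 0, 0.1], [0.3, 0.8, 0, 0, 0, 0.17], [0.3, 1, 0, 0, 0, 0.22], [0.3, 1, 0, 0, 0, 0.27]]])

```text
t: 2.02
tcp_pos: [0.3853, -0.2693, 0.3147]
eef_rot: [-2.401, -2.026, -0.0]
contact_force: [-0.6, -0.1, -0.1]
gripper_width: 1.003
```

```bash
python3 - <<'E'
from h import *
from scipy.spatial.transform import Rotation as R
s=env.sense(); print(s['t'],s['qpos'].round(3),s['tcp_pos'].round(4)); print(R.from_rotvec(s['eef_rot']).as_matrix().round(3))
E
```

```text
2.025 [-0.751  0.168  1.773  0.     1.201 -2.152] [ 0.3853 -0.2693  0.3147]
[[ 0.168  0.986 -0.   ]
 [ 0.986 -0.168  0.   ]
 [ 0.    -0.    -1.   ]]
```

Call:
step_arm(plan=[[[0.1, 0.3, 0, -0.008, -0.05, 0], [0.2, 0.6, 0, -0.016, -0.1, 0], [0.2, 0.8, 0, -0.025, -0.15, 0], [0.2, 1, 0, -0.033, -0.2, 0], [0.2, 1, 0, -0.036, -0.219, 0]]])

```text
t: 2.65
tcp_pos: [0.4079, -0.1639, 0.3202]
eef_rot: [1.967, 1.629, 0.593]
contact_force: [1.2, -0.4, -0.5]
gripper_width: 1.001
```

Call:
step_arm(plan=[[[0, 0.3, -0.3, 0, 0, 0], [0, 0.6, -0.6, 0, 0, 0], [0, 0.8, -0.8, 0, 0, 0], [0, 0.8, -0.8, 0, 0, 0]]])

```text
t: 3.15
tcp_pos: [0.4109, -0.0786, 0.25]
eef_rot: [1.975, 1.64, 0.574]
contact_force: [-0.9, -0.5, -0.8]
gripper_width: 0.997
```

```bash
python3 - <<'E'
from h import *
from scipy.spatial.transform import Rotation as R
s=env.sense(); print(s['t'],s['qpos'].round(3),s['tcp_pos'].round(4)); print(R.from_rotvec(s['eef_rot']).as_matrix().round(3))
s=snap('wrist','w1');print(-s['R'].T@s['t'],s['R'].round(3))
E
```

```text
3.15 [-0.461 -0.035  2.389  0.908  0.218 -2.685] [ 0.4109 -0.0786  0.25  ]
[[ 0.183  0.769  0.612]
 [ 0.983 -0.144 -0.113]
 [ 0.001  0.622 -0.783]]
[ 0.24645537 -0.04746915  0.33411965] [[ 0.182  0.983  0.002]
 [ 0.568 -0.107  0.816]
 [ 0.802 -0.148 -0.578]]
```

View pics/w1.png

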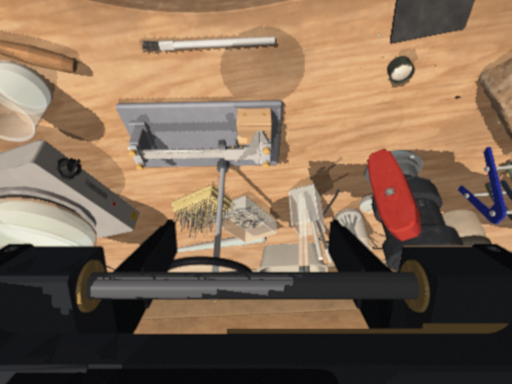

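```bash
cat > kin.py <<'E'
import numpy as np
from scipy.spatial.transform import Rotation as R
from scipy.optimize import least_squares
def Rz(a): return R.from_euler('z',a).as_matrix()
def Ry(a): return R.from_euler('y',a).as_matrix()
def fk(q,p):
    h,L2,L3,L6,lat,a1=p
    M=Rz(q[0])@Ry(q[1]); x=np.array([0,0,h])+Rz(q[0])@np.array([a1,0,0])
    x=x+M@np.array([0,lat,L2]); M=M@Ry(q[2]); 
    M=M@Rz(S4*q[3]); x=x+M@np.array([0,0,L3]); M=M@Ry(q[4]); M=M@Rz(S6*q[5])
    x=x+M@np.array([0,0,L6]); return x,M
S4=1;S6=1
E
python3 - <<'E'
import kin; from kin import *
q=[[-1.25559085e+00,4.91412984e-01,1.55931961e+00,-1.5e-05,1.09166683,-1.05613702e-01],[-0.751,0.168,1.773,0,1.201,-2.152],[-0.461,-0.035,2.389,0.908,0.218,-2.685]]
x=[[0.25527315,-0.57030152,0.21419752],[.3853,-.2693,.3147],[.4109,-.0786,.25]]
M3=np.array([[0.183,0.769,0.612],[0.983,-0.144,-0.113],[0.001,0.622,-0.783]])
for s4 in(1,-1):
  kin.S4=s4
  r=least_squares(lambda p:np.concatenate([fk(a,p)[0]-b for a,b in zip(q,x)]),[.2,.4,.4,.2,.066,0])
  print(s4,r.x.round(4),r.fun.round(4)); print(fk(q[2],r.x)[1].round(3)); print(fk(q[1],r.x)[1].round(3))
print(M3)
E
```

```text
1 [0.1107 0.5863 0.3686 0.2409 0.0678 0.02  ] [ 0.0024 -0.0014  0.0023 -0.0017  0.0039 -0.0002  0.     -0.004  -0.0021]
[[-0.184 -0.77   0.611]
 [-0.983  0.145 -0.113]
 [-0.001 -0.622 -0.783]]
[[-0.169 -0.986 -0.   ]
 [-0.986  0.169  0.   ]
 [-0.     0.    -1.   ]]
-1 [-0.0284  0.4706  0.1837  0.0734  0.0856  0.2324] [ 0.0175  0.0099  0.0141  0.0257  0.0028 -0.019  -0.0291 -0.0294  0.0048]
[[ 0.87  -0.177  0.46 ]
 [ 0.036 -0.907 -0.419]
 [ 0.491  0.381 -0.783]]
[[-0.169 -0.986 -0.   ]
 [-0.986  0.169  0.   ]
 [-0.     0.    -1.   ]]
[[ 0.183  0.769  0.612]
 [ 0.983 -0.144 -0.113]
 [ 0.001  0.622 -0.783]]
```

```bash
cat > kin.py <<'E'
import numpy as np
from scipy.spatial.transform import Rotation as R
from scipy.optimize import least_squares
def Rz(a): return R.from_euler('z',a).as_matrix()
def Ry(a): return R.from_euler('y',a).as_matrix()
def fk(q,p):
    h,L2,L3,L6,lat,lat2,a5=p
    M=Rz(q[0])@Ry(q[1]); x=np.array([0,0,h])
    x=x+M@np.array([0,lat,L2]); M=M@Ry(q[2]); 
    M=M@Rz(q[3]); x=x+M@np.array([0,lat2,L3]); M=M@Ry(q[4]); x=x+M@np.array([a5,0,L6]); M=M@Rz(q[5]+np.pi)
    return x,M
E
python3 - <<'E'
import kin; from kin import *
q=[[-1.25559085e+00,4.91412984e-01,1.55931961e+00,-1.5e-05,1.09166683,-1.05613702e-01],[-0.751,0.168,1.773,0,1.201,-2.152],[-0.461,-0.035,2.389,0.908,0.218,-2.685]]
x=[[0.25527315,-0.57030152,0.21419752],[.3853,-.2693,.3147],[.4109,-.0786,.25]]
for mask in ([1,1,1,1,1,0,0],[1,1,1,1,0,1,0],[1,1,1,1,1,1,0],[1,1,1,1,1,0,1],[1]*7):
  m=np.array(mask)
  r=least_squares(lambda p:np.concatenate([fk(a,p*m)[0]-b for a,b in zip(q,x)]),[.1,.5,.4,.3,.066,0.01,0.01])
  print((r.x*m).round(4),r.fun.round(4))
E
```

```text
[0.124  0.594  0.3875 0.2528 0.0671 0.     0.    ] [ 0.0019 -0.0019  0.0018 -0.003   0.0042  0.0019  0.0008 -0.0029 -0.0037]
[0.0693 0.5731 0.3953 0.1826 0.     0.0725 0.    ] [ 0.0061  0.0025 -0.0047  0.0035  0.0055 -0.006  -0.0104 -0.0358  0.0107]
[1.236e-01 5.938e-01 3.875e-01 2.523e-01 6.670e-02 5.000e-04 0.000e+00] [ 0.002  -0.0019  0.0018 -0.0029  0.0042  0.0019  0.0007 -0.003  -0.0036]
[ 0.1243  0.5929  0.3864  0.2528  0.0674  0.     -0.0013] [ 0.0022 -0.0017  0.0017 -0.0026  0.0043  0.0016  0.0005 -0.0035 -0.0033]
[ 0.1798  0.5812  0.3466  0.3144  0.1267 -0.06   -0.042 ] [ 0.0014 -0.0018  0.0037 -0.002   0.0027 -0.0016  0.0004 -0.0017 -0.0021]
```

```bash
cat > kin.py <<'E'
import numpy as np
from scipy.spatial.transform import Rotation as R
from scipy.optimize import least_squares
def Rz(a): return R.from_euler('z',a).as_matrix()
def Ry(a): return R.from_euler('y',a).as_matrix()
def fk(q,p):
    h,L2,L3,L6,lat,lat2,a5,a1,a3,wx,wy=p
    M=Rz(q[0]); x=np.array([0,0,h])+M@np.array([a1,0,0]); M=M@Ry(q[1])
    x=x+M@np.array([0,lat,L2]); M=M@Ry(q[2]); x=x+M@np.array([a3,0,0])
    M=M@Rz(q[3]); x=x+M@np.array([0,lat2,L3]); M=M@Ry(q[4]); x=x+M@np.array([a5,0,L6]); M=M@Rz(q[5]+np.pi)
    x=x+M@np.array([wx,wy,0])
    return x,M
E
python3 - <<'E'
import kin; from kin import *
import itertools
q=[[-1.25559085e+00,4.91412984e-01,1.55931961e+00,-1.5e-05,1.09166683,-1.05613702e-01],[-0.751,0.168,1.773,0,1.201,-2.152],[-0.461,-0.035,2.389,0.908,0.218,-2.685]]
x=[[0.25527315,-0.57030152,0.21419752],[.3853,-.2693,.3147],[.4109,-.0786,.25]]
out=[]
for extra in itertools.chain(itertools.combinations(range(5,11),1),itertools.combinations(range(5,11),2)):
  m=np.zeros(11); m[:5]=1; m[list(extra)]=1
  r=least_squares(lambda p:np.concatenate([fk(a,p*m)[0]-b for a,b in zip(q,x)]),[.1,.5,.4,.3,.066]+[.01]*6)
  out.append((np.abs(r.fun).max(),extra,(r.x*m).round(4)))
for o in sorted(out,key=lambda o:o[0])[:8]: print(o)
E
```

```text
(np.float64(7.844361347358886e-05), (7, 8), array([ 1.972e-01,  5.875e-01,  4.113e-01,  2.727e-01,  6.600e-02,
       -0.000e+00,  0.000e+00, -5.000e-04,  4.320e-02,  0.000e+00,
        0.000e+00]))
(np.float64(8.932656137694561e-05), (6, 8), array([0.1966, 0.5873, 0.4107, 0.2723, 0.066 , 0.    , 0.    , 0.    ,
       0.0431, 0.    , 0.    ]))
(np.float64(9.243158080796121e-05), (8,), array([ 0.1966,  0.5873,  0.4107,  0.2723,  0.066 , -0.    ,  0.    ,
        0.    ,  0.043 ,  0.    ,  0.    ]))
(np.float64(9.324388483289425e-05), (8, 10), array([ 1.958e-01,  5.874e-01,  4.105e-01,  2.720e-01,  6.600e-02,
       -0.000e+00, -0.000e+00,  0.000e+00,  4.260e-02,  0.000e+00,
        1.000e-04]))
(np.float64(9.324552859463209e-05), (5, 8), array([0.1966, 0.5873, 0.4107, 0.2723, 0.066 , 0.    , 0.    , 0.    ,
       0.043 , 0.    , 0.    ]))
(np.float64(9.846834198221077e-05), (8, 9), array([ 0.1969,  0.5872,  0.4108,  0.2723,  0.0659, -0.    , -0.    ,
        0.    ,  0.0432,  0.    ,  0.    ]))
(np.float64(0.0030921383305618777), (9, 10), array([ 0.1013,  0.6124,  0.3812,  0.2516,  0.0711,  0.    ,  0.    ,
        0.    ,  0.    , -0.0057,  0.0042]))
(np.float64(0.0035880341192908727), (5, 9), array([ 0.1092,  0.6177,  0.3812,  0.2634,  0.0765, -0.0065,  0.    ,
        0.    ,  0.    , -0.0068,  0.    ]))
```

w1 shows the stand base (118–283, 100–165), the rest at (253,122) under the fixed jaw at (268,140), the beam along row ~155 and the brush at (210,44). The arm is near a wrist singularity, so I fitted the kinematics and will use them to check reach. First I refine the caliper pose.

```bash
python3 - <<'E'
from h import *
s=dict(np.load('pics/w1.npz')); P,ok=cloud(s)
im=s['img'][85:185,100:300,::-1]
cv2.imwrite('pics/z4.png',cv2.resize(im,None,fx=4,fy=4,interpolation=cv2.INTER_CUBIC))
x,y,z=P[...,0],P[...,1],P[...,2]; c=s['img'].astype(int)
reg=ok&(x>.42)&(x<.66)&(y>-.32)&(y<-.03)
m=reg&(z>.008)&(z<.016)&(c.max(-1)-c.min(-1)<60)
n,lab,st,_=cv2.connectedComponentsWithStats(m.astype(np.uint8)); q=P[lab==1+np.argmax(st[1:,4])]
print('base',len(q),q.mean(0),cv2.minAreaRect(q[:,:2].astype(np.float32)*1000))
m=reg&(z>.040)&(z<.047)&(c[...,0]-c[...,2]>60)
n,lab,st,_=cv2.connectedComponentsWithStats(m.astype(np.uint8)); q=P[lab==1+np.argmax(st[1:,4])]
print('rest',len(q),q.mean(0),cv2.minAreaRect(q[:,:2].astype(np.float32)*1000))
E
```

```text
base 5282 [ 0.51697981 -0.17742634  0.01220346] ((544.52099609375, -173.91217041015625), (225.3828887939453, 124.35924530029297), 80.38448333740234)
rest 538 [ 0.51322475 -0.09736107  0.04455016] ((519.3433837890625, -95.12104797363281), (44.83385467529297, 36.549041748046875), 81.87126922607422)
```

View pics/z4.png

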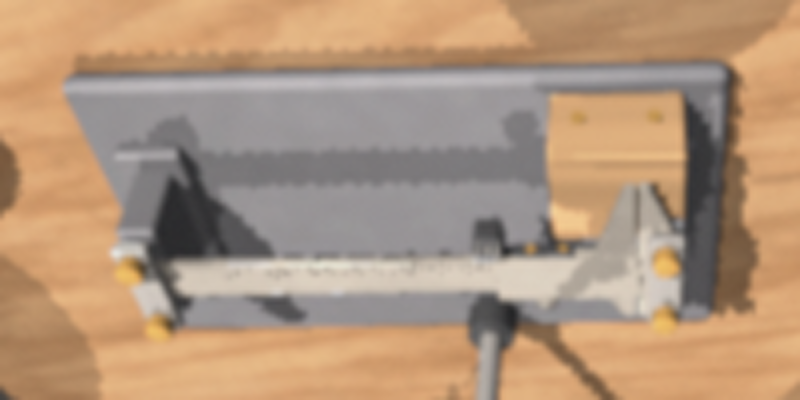

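```bash
cat >> h.py <<'E'
yaw=np.radians(80.8-90); O=np.array([.5286,-.172,.046])
A=np.array([[np.cos(yaw),-np.sin(yaw),0],[np.sin(yaw),np.cos(yaw),0],[0,0,1]]) # cols: cal axes
def tocal(p): return (np.asarray(p)-O)@A
def toworld(c): return O+A@np.asarray(c)
E
cat > ik.py <<'E'
from kin import *
PR=np.array([.1966,.5873,.4107,.2723,.066,0,0,0,.043,0,0])
LO=np.array([-3.1,-.84,.05,-1.13,.06,-2.69]);HI=np.array([3.1,2.19,2.79,4.28,2.93,2.69])
def ik(x,M,seeds=60,rng=np.random.default_rng(0)):
    sols=[]
    for i in range(seeds):
        q0=LO+(HI-LO)*rng.random(6); q0[0]=np.arctan2(x[1],x[0])+rng.normal()*.2
        f=lambda q:np.concatenate([(fk(q,PR)[0]-x)*10,(fk(q,PR)[1]-M).ravel()])
        r=least_squares(f,q0,bounds=(LO,HI))
        if r.cost<1e-8 and not any(np.abs(r.x-s).max()<.01 for s in sols): sols.append(r.x)
    return sols
def pose(az,lean,flip=0):
    # tool z leaning forward along azimuth az, tool x = left (flip: right)
    d=np.array([np.cos(az)*np.sin(lean),np.sin(az)*np.sin(lean),-np.cos(lean)])
    x=np.array([-np.sin(az),np.cos(az),0]); x=-x if flip else x
    return np.stack([x,np.cross(d,x),d],1)
E
python3 - <<'E'
from h import *; from ik import *
s=dict(np.load('pics/w1.npz'))
for u,v in [(221,144),(222,143),(220,146),(221.7,139),(235,147),(248,151),(258,140)]:
    print(u,v,(tocal(pt(s,u,v))*1000).round(1))
for nm,c,az in [('thumb',toworld([-.0127,.028,0]),yaw),('place',toworld([-.043,.07,.001]),yaw),('pick',np.array([.484,.224,.055]),np.radians(33))]:
  for lean in (30,35,40,45):
    for fl in (0,1):
      for q in ik(c,pose(az,np.radians(lean),fl)): print(nm,lean,fl,q.round(2))
E
```

```text
221 144 [-12.9  30.2   7.8]
222 143 [-12.3  31.3   5.4]
220 146 [-10.6  28.6   9.2]
221.7 139 [ 18.7  25.3 -33.6]
235 147 [-2.  48.   3.3]
248 151 [ 3.9 65.6  5.6]
258 140 [-16.9  79.6   5.6]
thumb 30 0 [-0.47  0.58  2.27  2.51  0.26  1.91]
thumb 30 1 [-0.47  0.58  2.27  2.51  0.26 -1.23]
thumb 35 0 [-0.48  0.61  2.32  2.67  0.41  1.74]
thumb 35 1 [-0.48  0.61  2.32  2.67  0.41 -1.4 ]
thumb 40 0 [-0.5   0.64  2.37  2.74  0.58  1.65]
thumb 40 1 [-0.5   0.64  2.37  2.74  0.58 -1.49]
thumb 45 0 [-0.52  0.69  2.42  2.78  0.76  1.59]
thumb 45 1 [-0.52  0.69  2.42  2.78  0.76 -1.56]
place 30 0 [-0.38  0.56  2.35  2.77  0.31  1.73]
place 30 1 [-0.38  0.56  2.35  2.77  0.31 -1.41]
place 35 0 [-0.39  0.6   2.41  2.85  0.48  1.64]
place 35 1 [-0.39  0.6   2.41  2.85  0.48 -1.5 ]
place 40 0 [-0.41  0.64  2.46  2.88  0.66  1.59]
place 40 1 [-0.41  0.64  2.46  2.88  0.66 -1.55]
place 45 0 [-0.42  0.7   2.51  2.9   0.85  1.55]
place 45 1 [-0.42  0.7   2.51  2.9   0.85 -1.59]
pick 30 0 [0.22 0.56 2.28 2.38 0.26 2.  ]
pick 30 1 [ 0.22  0.56  2.28  2.38  0.26 -1.14]
pick 35 0 [0.2  0.58 2.33 2.58 0.41 1.78]
pick 35 1 [ 0.2   0.58  2.33  2.58  0.41 -1.36]
pick 40 0 [0.18 0.62 2.38 2.66 0.57 1.67]
pick 40 1 [ 0.18  0.62  2.38  2.66  0.57 -1.47]
pick 45 0 [0.16 0.66 2.43 2.71 0.74 1.6 ]
pick 45 1 [ 0.16  0.66  2.43  2.71  0.74 -1.54]
```

```bash
python3 - <<'E'
from h import *; from ik import *
for x in ([.40,-.08,.25],[.40,-.1,.2],toworld([-.11,.028,.10])):
  for q in ik(np.array(x),pose(yaw,np.radians(40),0)): print(np.round(x,3),q.round(3))
E
```

```text
[ 0.4 -0.1  0.2] [-0.587  0.088  2.505  1.932  0.289  2.431]
[ 0.424 -0.127  0.146] [-0.621  0.299  2.521  2.388  0.43   1.914]
```

```bash
cat > rows.py <<'E'
from ik import *
def rows(qs,n0=5):
    out=[]
    poses=[fk(q,PR) for q in qs]
    for i in range(0,len(poses)-1,n0):
        x0,M0=poses[i]; call=[]
        for x,M in poses[i+1:i+1+n0]:
            rv=R.from_matrix(M@M0.T).as_rotvec()/np.pi
            call.append([round(float(v),3) for v in np.concatenate([(x-x0)/.1,rv])])
        out.append(call); 
    return out,poses
E
python3 - <<'E'
from rows import *; from plant import env
q0=env.sense()['qpos']; qf=np.array([-0.621,.299,2.521,2.388,.43,1.914])
N=35
qs=[q0+(qf-q0)*i/N for i in range(N+1)]
o,p=rows(qs)
for i in range(0,N+1,5): print(p[i][0].round(3),p[i][1][:,2].round(2))
for i in range(N): 
    a=np.degrees(R.from_matrix(p[i+1][1]@p[i][1].T).magnitude()); 
    if a>10.6: print(i,a)
for c in o: print(c)
E
```

```text
[ 0.412 -0.079  0.251] [ 0.61 -0.11 -0.78]
[ 0.412 -0.074  0.23 ] [ 0.6  -0.07 -0.8 ]
[ 0.415 -0.072  0.213] [ 0.6  -0.03 -0.8 ]
[ 0.419 -0.073  0.198] [ 0.6 -0.  -0.8]
[ 0.423 -0.079  0.185] [ 0.62  0.   -0.79]
[ 0.426 -0.09   0.173] [ 0.63 -0.01 -0.78]
[ 0.427 -0.106  0.16 ] [ 0.64 -0.05 -0.77]
[ 0.424 -0.127  0.146] [ 0.63 -0.1  -0.77]
[[-0.0, 0.011, -0.045, 0.037, -0.004, -0.043], [0.0, 0.022, -0.088, 0.075, -0.009, -0.086], [0.002, 0.032, -0.129, 0.112, -0.012, -0.129], [0.004, 0.041, -0.169, 0.148, -0.016, -0.173], [0.006, 0.05, -0.208, 0.184, -0.02, -0.216]]
[[0.004, 0.008, -0.037, 0.036, -0.003, -0.044], [0.008, 0.014, -0.073, 0.073, -0.005, -0.088], [0.013, 0.02, -0.108, 0.109, -0.008, -0.132], [0.019, 0.024, -0.141, 0.144, -0.01, -0.177], [0.025, 0.026, -0.173, 0.18, -0.012, -0.221]]
[[0.007, 0.001, -0.031, 0.036, -0.002, -0.045], [0.014, 0.001, -0.062, 0.071, -0.003, -0.089], [0.022, -0.001, -0.091, 0.107, -0.004, -0.134], [0.03, -0.005, -0.119, 0.142, -0.005, -0.179], [0.038, -0.011, -0.147, 0.177, -0.006, -0.224]]
[[0.009, -0.008, -0.027, 0.035, -0.001, -0.045], [0.017, 
[... 193 characters left out ...]
18, -0.025, 0.035, -0.001, -0.045], [0.015, -0.038, -0.05, 0.07, -0.002, -0.09], [0.022, -0.06, -0.075, 0.105, -0.003, -0.135], [0.029, -0.084, -0.1, 0.139, -0.004, -0.18], [0.034, -0.11, -0.125, 0.174, -0.006, -0.226]]
[[0.004, -0.028, -0.025, 0.035, -0.002, -0.045], [0.008, -0.059, -0.051, 0.069, -0.004, -0.09], [0.01, -0.092, -0.076, 0.103, -0.006, -0.136], [0.011, -0.126, -0.102, 0.138, -0.009, -0.181], [0.01, -0.163, -0.129, 0.172, -0.012, -0.226]]
[[-0.002, -0.038, -0.027, 0.034, -0.003, -0.045], [-0.006, -0.079, -0.054, 0.067, -0.007, -0.091], [-0.012, -0.121, -0.082, 0.101, -0.011, -0.137], [-0.02, -0.164, -0.11, 0.134, -0.016, -0.182], [-0.03, -0.209, -0.139, 0.167, -0.021, -0.228]]
```

Call:
step_arm(plan=[[[0, 0, 0, 0.037, -0.004, -0.043], [0, 0, 0, 0.075, -0.009, -0.086], [0, 0.02, 0, 0.112, -0.012, -0.129], [0, 0.03, 0, 0.148, -0.016, -0.173], [0, 0.04, 0, 0.184, -0.02, -0.216]]])

```text
t: 3.82
tcp_pos: [0.4117, -0.0772, 0.2518]
eef_rot: [2.694, 0.688, 0.874]
contact_force: [-0.3, -0.0, 0.3]
gripper_width: 0.994
```

```bash
python3 - <<'E'
from h import *; from ik import *
s=env.sense(); print(s['t'],s['qpos'].round(3),s['tcp_pos'].round(4)); x,M=fk(s['qpos'],PR); print(x.round(4));print(M.round(2))
E
```

```text
3.825 [-0.493 -0.036  2.368  0.87   0.298 -1.768] [ 0.4117 -0.0772  0.2518]
[ 0.4118 -0.077   0.2521]
[[ 0.71  0.36  0.6 ]
 [ 0.5  -0.86 -0.07]
 [ 0.49  0.35 -0.8 ]]
```

Call:
step_arm(plan=[[[0, 0, -0.03, 0.036, -0.003, -0.044], [0, 0.01, -0.07, 0.073, -0.005, -0.088], [0.01, 0.02, -0.1, 0.109, -0.008, -0.132], [0.02, 0.02, -0.14, 0.144, -0.01, -0.177], [0.02, 0.02, -0.17, 0.18, -0.012, -0.221]]])

```text
t: 4.45
tcp_pos: [0.4138, -0.0752, 0.2347]
eef_rot: [-2.846, 0.55, -0.954]
contact_force: [0.2, -0.6, -0.1]
gripper_width: 1.0
```

Call:
step_arm(plan=[[[0.01, 0, -0.05, 0.036, -0.002, -0.045], [0.01, 0, -0.1, 0.071, -0.003, -0.089], [0.02, 0, -0.15, 0.107, -0.004, -0.134], [0.03, 0, -0.2, 0.142, -0.005, -0.179], [0.04, -0.01, -0.25, 0.177, -0.006, -0.224]]])

```text
t: 5.08
tcp_pos: [0.418, -0.0763, 0.2097]
eef_rot: [-2.148, 1.583, -0.724]
contact_force: [-0.2, -0.5, -0.9]
gripper_width: 1.005
```

Call:
step_arm(plan=[[[0.01, -0.01, -0.05, 0.035, -0.001, -0.045], [0.02, -0.02, -0.1, 0.07, -0.002, -0.09], [0.03, -0.03, -0.15, 0.106, -0.003, -0.135], [0.03, -0.04, -0.2, 0.141, -0.003, -0.18], [0.04, -0.06, -0.25, 0.176, -0.004, -0.225]]])

```text
t: 5.7
tcp_pos: [0.4221, -0.0825, 0.1847]
eef_rot: [-1.184, 2.227, -0.401]
contact_force: [0.4, -0.3, -0.5]
gripper_width: 1.001
```

```bash
python3 - <<'E'
from rows import *; from plant import env
s=env.sense(); q0=s['qpos']; print(q0.round(3),s['tcp_pos'].round(4)); qf=np.array([-0.621,.299,2.521,2.388,.43,1.914])
N=15
qs=[q0+(qf-q0)*i/N for i in range(N+1)]
o,p=rows(qs)
for i in range(0,N+1,5): print(p[i][0].round(3),p[i][1][:,2].round(2))
for i in range(N): 
    a=np.degrees(R.from_matrix(p[i+1][1]@p[i][1].T).magnitude()); 
    if a>10.6: print(i,a)
for c in o: print(c)
E
```

```text
[-0.568  0.157  2.461  1.729  0.348 -0.039] [ 0.4221 -0.0825  0.1847]
[ 0.422 -0.082  0.185] [ 0.62  0.01 -0.79]
[ 0.426 -0.092  0.173] [ 0.63 -0.01 -0.78]
[ 0.427 -0.107  0.16 ] [ 0.64 -0.05 -0.77]
[ 0.424 -0.127  0.146] [ 0.63 -0.1  -0.77]
[[0.009, -0.015, -0.025, 0.035, -0.001, -0.045], [0.017, -0.032, -0.049, 0.07, -0.002, -0.09], [0.025, -0.052, -0.073, 0.104, -0.003, -0.135], [0.032, -0.073, -0.098, 0.139, -0.004, -0.18], [0.038, -0.097, -0.123, 0.174, -0.006, -0.225]]
[[0.005, -0.026, -0.025, 0.034, -0.002, -0.045], [0.009, -0.054, -0.05, 0.069, -0.004, -0.09], [0.011, -0.084, -0.076, 0.103, -0.006, -0.135], [0.012, -0.116, -0.102, 0.137, -0.008, -0.181], [0.011, -0.15, -0.128, 0.171, -0.011, -0.226]]
[[-0.002, -0.036, -0.027, 0.034, -0.003, -0.045], [-0.007, -0.074, -0.054, 0.067, -0.007, -0.091], [-0.013, -0.113, -0.082, 0.101, -0.011, -0.136], [-0.021, -0.154, -0.111, 0.134, -0.015, -0.182], [-0.032, -0.197, -0.14, 0.167, -0.02, -0.227]]
```

Call:
step_arm(plan=[[[0.01, -0.02, -0.03, 0.035, -0.001, -0.045], [0.02, -0.03, -0.05, 0.07, -0.002, -0.09], [0.03, -0.05, -0.07, 0.104, -0.003, -0.135], [0.03, -0.07, -0.1, 0.139, -0.004, -0.18], [0.04, -0.1, -0.12, 0.174, -0.006, -0.225]]])

```text
t: 6.32
tcp_pos: [0.4262, -0.0926, 0.1728]
eef_rot: [-0.097, 2.454, -0.045]
contact_force: [-1.4, -0.2, -0.3]
gripper_width: 0.998
```

Call:
step_arm(plan=[[[0, -0.03, -0.03, 0.034, -0.002, -0.045], [0.01, -0.05, -0.05, 0.069, -0.004, -0.09], [0.01, -0.08, -0.08, 0.103, -0.006, -0.135], [0.01, -0.12, -0.1, 0.137, -0.008, -0.181], [0.01, -0.15, -0.13, 0.171, -0.011, -0.226]]])

```text
t: 6.95
tcp_pos: [0.4273, -0.1078, 0.1598]
eef_rot: [0.988, 2.258, 0.299]
contact_force: [0.2, 1.2, -0.1]
gripper_width: 1.001
```

Call:
step_arm(plan=[[[0, -0.04, -0.03, 0.034, -0.003, -0.045], [-0.01, -0.07, -0.05, 0.067, -0.007, -0.091], [-0.01, -0.11, -0.08, 0.101, -0.011, -0.136], [-0.02, -0.15, -0.11, 0.134, -0.015, -0.182], [-0.03, -0.2, -0.14, 0.167, -0.02, -0.227]]], jaw=24)

```text
t: 7.58
tcp_pos: [0.4242, -0.1278, 0.1458]
eef_rot: [1.934, 1.646, 0.603]
contact_force: [-0.4, 0.4, -0.5]
gripper_width: 0.531
```

```bash
python3 - <<'E'
from h import *; from ik import *
s=env.sense(); M=R.from_rotvec(s['eef_rot']).as_matrix()
print(s['t'],s['qpos'].round(3),s['tcp_pos'].round(4),(tocal(s['tcp_pos'])*1000).round(1),s['gripper_width'])
T=pose(yaw,np.radians(40)); print(M.round(3)); print('corr',(R.from_matrix(T@M.T).as_rotvec()/np.pi).round(4))
w=snap('wrist','w2'); 
cv2.imwrite('pics/w2r.png',cv2.resize(w['img'][::-1,::-1,::-1],None,fx=1.5,fy=1.5))
E
```

```text
7.575 [-0.624  0.301  2.523  2.395  0.438  1.904] [ 0.4242 -0.1278  0.1458] [-110.1   26.9   99.8] 0.5310429937197029
[[ 0.161  0.753  0.638]
 [ 0.987 -0.122 -0.104]
 [-0.001  0.647 -0.763]]
corr [0.0005 0.0015 0.0002]
```

View pics/w2r.png

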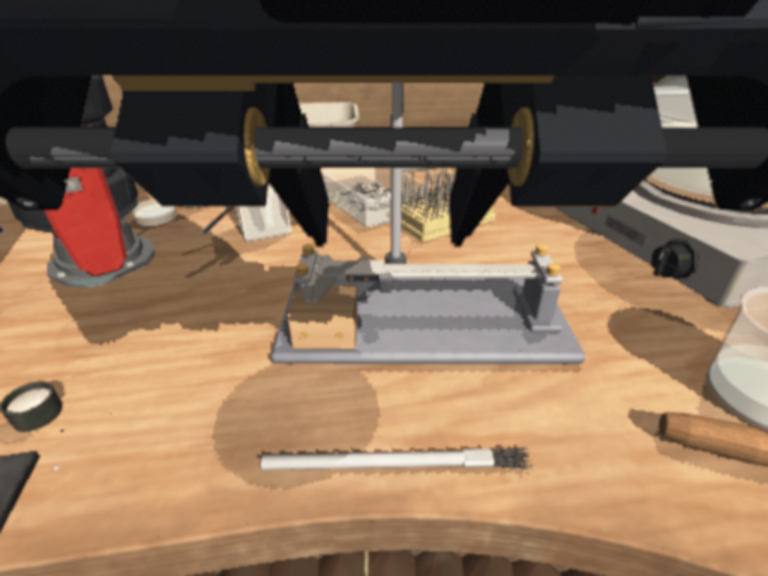

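The rotated w2 view shows the gripper tips above the stand, the rest front at (320,330), the thumb piece near (385,282) and the brush at (390,460). Next I localize these more finely from this view.

```bash
python3 - <<'E'
from h import *
s=dict(np.load('pics/w2.npz')); P,ok=cloud(s); C=tocal(P)*1000
print('cam',-s['R'].T@s['t'])
x,y,z=C[...,0],C[...,1],C[...,2]; c=s['img'].astype(int)
reg=ok&(x>-70)&(x<120)&(abs(y)<140)
m=reg&(abs(z+34)<3)&(c.max(-1)-c.min(-1)<60)
q=C[m]; print('base',len(q),cv2.minAreaRect(q[:,:2].astype(np.float32)))
m=reg&(abs(z+1.5)<2)&(c[...,0]-c[...,2]>40)&(y>40); q=C[m]; print('rest',len(q),q.mean(0),cv2.minAreaRect(q[:,:2].astype(np.float32)))
m=reg&(z>-20)&(x>-60)&(z<15); 
# thumb: points at x -16..-4, z -3..10, y 0..60
m=reg&(x>-20)&(x<-6)&(z>-6)&(z<12)&(y>5)&(y<50); q=C[m]; print('thumb',len(q),q.min(0),q.max(0),q.mean(0))
m=reg&(x>-40)&(x<-8)&(z>2)&(z<10)&(y>55); q=C[m]; print('jaws',len(q),q.min(0),q.max(0))
im=s['img'][::-1,::-1,::-1][160:250,170:400]
cv2.imwrite('pics/z5.png',cv2.resize(im,None,fx=3.4,fy=3.4,interpolation=cv2.INTER_CUBIC))
E
```

```text
cam [ 0.25656869 -0.09996129  0.22457678]
base 7271 ((6.381309509277344, 0.09552001953125), (224.1966094970703, 104.71499633789062), 89.75062561035156)
rest 452 [-28.39350675  70.56191142  -1.39841345] ((-22.04323387145996, 74.01261901855469), (36.33577346801758, 44.00137710571289), 1.5065404176712036)
thumb 107 [-13.95388499  26.33283609  -1.6618878 ] [-6.24418148 35.08220778 10.71815834] [-11.45603555  30.57668011   5.25967576]
jaws 251 [-30.84865136  68.85792658   2.0275083 ] [-8.08907244 96.03398139  9.96168956]
```

View pics/z5.png

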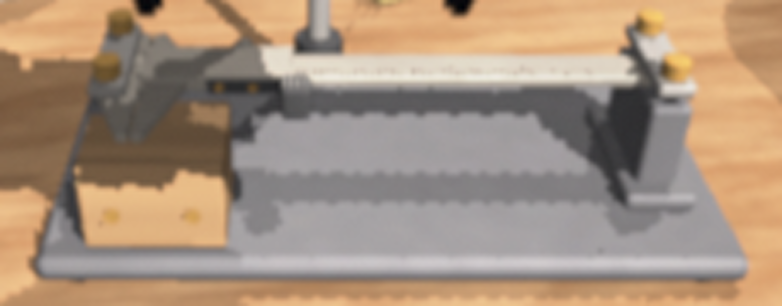

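Call:
step_arm(plan=[[[0.28, -0.04, -0.28, 0, 0.001, 0], [0.56, -0.08, -0.57, 0, 0.001, 0], [0.84, -0.126, -0.86, 0, 0.001, 0], [0.84, -0.126, -0.86, 0, 0.001, 0]]])

```text
t: 8.12
tcp_pos: [0.5089, -0.1398, 0.0576]
eef_rot: [1.931, 1.658, 0.597]
contact_force: [-0.0, -0.1, 0.2]
gripper_width: 0.245
```

```bash
python3 - <<'E'
from h import *
s=env.sense(); print(s['t'],s['qpos'].round(3),(tocal(s['tcp_pos'])*1000).round(1),s['gripper_width'],s['contact_force'])
w=snap('wrist','w3'); cv2.imwrite('pics/w3r.png',cv2.resize(w['img'][::-1,::-1,::-1][100:300,100:420],None,fx=2.5,fy=2.5))
E
```

```text
8.125 [-0.508  0.606  2.396  2.721  0.568  1.652] [-24.6  28.7  11.6] 0.24494055913893356 [-0.03731085 -0.14433919  0.17771523]
```

View pics/w3r.png

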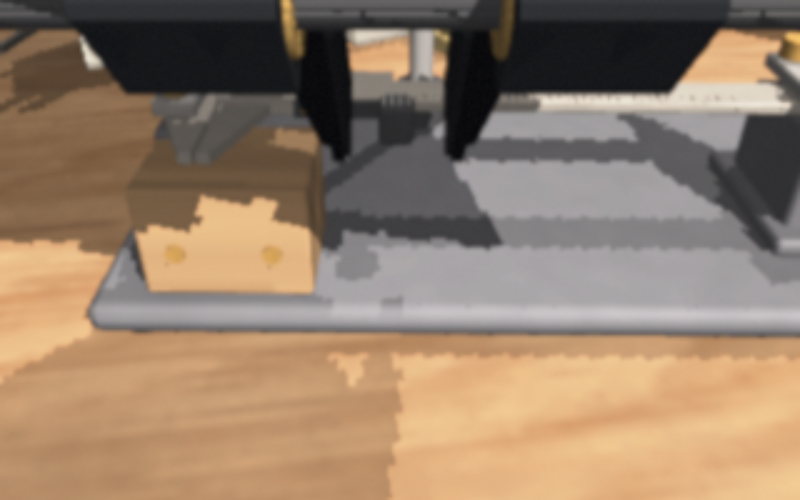

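Call:
step_arm(plan=[[[0.06, -0.02, -0.06, 0, 0, 0], [0.12, -0.03, -0.116, 0, 0, 0], [0.12, -0.03, -0.116, 0, 0, 0]]])

```text
t: 8.55
tcp_pos: [0.5196, -0.1419, 0.0475]
eef_rot: [1.932, 1.656, 0.598]
contact_force: [-0.0, -0.2, 0.4]
gripper_width: 0.239
```

```bash
python3 - <<'E'
from h import *
s=env.sense(); print(s['t'],(tocal(s['tcp_pos'])*1000).round(1),s['gripper_width'],s['contact_force'])
E
```

```text
8.55 [-13.7  28.3   1.5] 0.2391704579214134 [-0.0061005  -0.20418619  0.38020494]
```

Call:
step_arm(plan=[[[-0.01, -0.06, -0.01, 0, 0, 0], [-0.03, -0.17, -0.01, 0, 0, 0], [-0.05, -0.28, -0.01, 0, 0, 0], [-0.06, -0.38, -0.01, 0, 0, 0], [-0.08, -0.48, -0.01, 0, 0, 0]]])

```text
t: 9.18
tcp_pos: [0.5111, -0.1905, 0.0463]
eef_rot: [1.933, 1.656, 0.597]
contact_force: [1.1, 0.8, 0.3]
gripper_width: 0.241
```

```bash
python3 - <<'E'
from h import *
s=env.sense(); print(s['t'],(tocal(s['tcp_pos'])*1000).round(1),s['gripper_width'],s['contact_force'])
w=snap('wrist','w4'); cv2.imwrite('pics/w4r.png',cv2.resize(w['img'][::-1,::-1,::-1][100:300,100:420],None,fx=2.5,fy=2.5))
E
```

```text
9.175 [-14.3 -21.1   0.3] 0.24107968927384876 [1.11862364 0.84339719 0.34213825]
```

View pics/w4r.png

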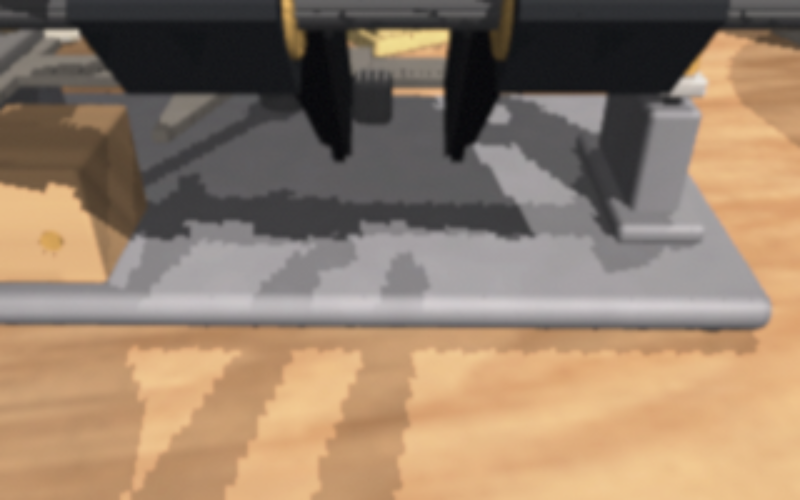

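Call:
step_arm(plan=[[[0, 0.02, 0, 0, 0, 0], [-0.25, 0.06, 0.3, 0, 0, 0], [-0.5, 0.1, 0.65, 0, 0, 0], [-0.7, 0.13, 0.95, 0, 0, 0]]])

```text
t: 9.72
tcp_pos: [0.4403, -0.1759, 0.142]
eef_rot: [1.934, 1.657, 0.597]
contact_force: [0.6, -0.5, -0.2]
gripper_width: 0.238
```

Call:
step_arm(plan=[[[0, 0.3, 0.1, 0, 0, 0.04], [0, 0.6, 0.2, 0, 0, 0.08], [0, 0.9, 0.3, 0, 0, 0.12], [0, 1, 0.3, 0, 0, 0.12]]], jaw=42)

```text
t: 10.22
tcp_pos: [0.4415, -0.076, 0.1718]
eef_rot: [1.626, 2.037, 0.736]
contact_force: [-0.1, 0.3, 0.5]
gripper_width: 0.416
```

Call:
step_arm(plan=[[[0, 0.3, 0, 0, 0, 0.04], [0, 0.6, 0, 0, 0, 0.08], [0, 0.9, 0, 0, 0, 0.117], [0, 1, 0, 0, 0, 0.117]]])

```text
t: 10.72
tcp_pos: [0.4416, 0.0239, 0.1709]
eef_rot: [1.265, 2.364, 0.857]
contact_force: [-0.4, 0.1, -0.6]
gripper_width: 0.421
```

Call:
step_arm(plan=[[[-0.05, 0.3, 0, 0, 0, 0], [-0.1, 0.6, 0, 0, 0, 0], [-0.15, 0.9, 0, 0, 0, 0], [-0.15, 1, 0, 0, 0, 0]]])

```text
t: 11.22
tcp_pos: [0.4255, 0.1242, 0.1709]
eef_rot: [1.265, 2.366, 0.856]
contact_force: [-0.7, 0.5, -0.3]
gripper_width: 0.423
```

```bash
python3 - <<'E'
from h import *; from ik import *
s=env.sense(); print(s['t'],s['qpos'].round(3),s['tcp_pos'].round(4),s['gripper_width']); print(R.from_rotvec(s['eef_rot']).as_matrix().round(3))
w=snap('wrist','w5'); cv2.imwrite('pics/w5r.png',cv2.resize(w['img'][::-1,::-1,::-1],None,fx=1.5,fy=1.5))
snap('side','side1')
E
```

```text
11.225 [-0.136  0.229  2.461  1.799  0.449  2.292] [0.4255 0.1242 0.1709] 0.4225440032385789
[[-0.554  0.638  0.535]
 [ 0.832  0.427  0.353]
 [-0.003  0.641 -0.768]]
```

View pics/w5r.png

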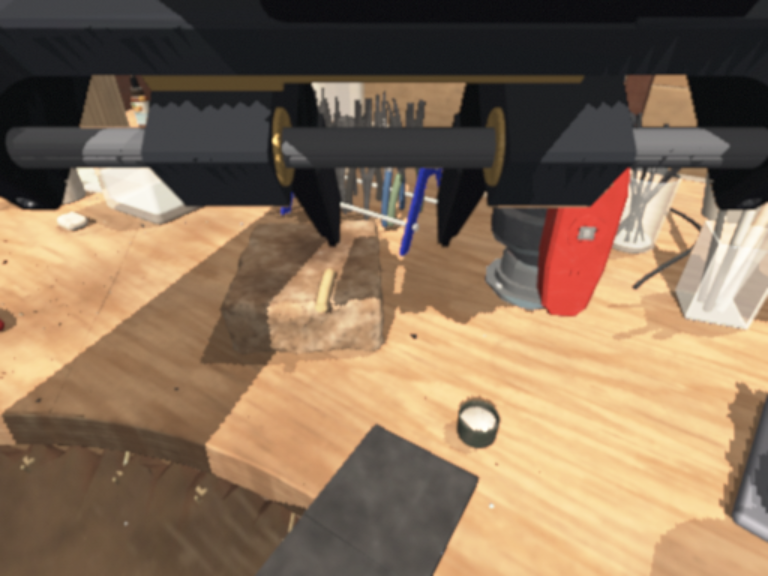

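The rotated w5 view shows the stick at (325,290), overhanging the brick's robot-side edge, and the edge runs nearly square to it. I measure the stick and brick from here.

```bash
python3 - <<'E'
from h import *
s=dict(np.load('pics/w5.npz')); P,ok=cloud(s); x,y,z=P[...,0],P[...,1],P[...,2]
m=ok&(x>.44)&(x<.56)&(y>.18)&(y<.3)&(z>.0575)&(z<.066)
n,lab,st,_=cv2.connectedComponentsWithStats(m.astype(np.uint8)); q=P[lab==1+np.argmax(st[1:,4])]
print('stick',len(q),q.mean(0).round(4),q.max(0),cv2.minAreaRect(q[:,:2].astype(np.float32)*1000))
pc=np.linalg.svd(q[:,:2]-q[:,:2].mean(0))[2][0]; print('axis',np.degrees(np.arctan2(pc[1],pc[0])))
top=q[q[:,2]>.0595]; print('top',len(top),top.mean(0),cv2.minAreaRect(top[:,:2].astype(np.float32)*1000))
m=ok&(x>.42)&(x<.72)&(y>.15)&(y<.45)&(abs(z-.053)<.003); 
n,lab,st,_=cv2.connectedComponentsWithStats(m.astype(np.uint8)); q=P[lab==1+np.argmax(st[1:,4])]
r=cv2.minAreaRect(q[:,:2].astype(np.float32)*1000); print('brick',len(q),r,cv2.boxPoints(r).round(1).tolist(),np.median(q[:,2]))
im=s['img'][::-1,::-1,::-1][130:250,140:270]
cv2.imwrite('pics/z6.png',cv2.resize(im,None,fx=5,fy=5,interpolation=cv2.INTER_CUBIC))
E
```

```text
stick 196 [0.4925 0.2284 0.0608] [0.51630675 0.2453525  0.06284476] ((494.65667724609375, 230.3737335205078), (49.2728385925293, 8.579151153564453), 32.67348098754883)
axis 32.153079485394294
top 166 [0.49293256 0.22899594 0.06123034] ((494.62615966796875, 230.42837524414062), (49.257076263427734, 8.446310997009277), 32.55339431762695)
brick 4901 ((530.527099609375, 279.67822265625), (146.33938598632812, 125.53700256347656), 36.5216064453125) [[434.3999938964844, 286.6000061035156], [509.1000061035156, 185.6999969482422], [626.7000122070312, 272.79998779296875], [552.0, 373.70001220703125]] 0.0537290587735055
```

View pics/z6.png

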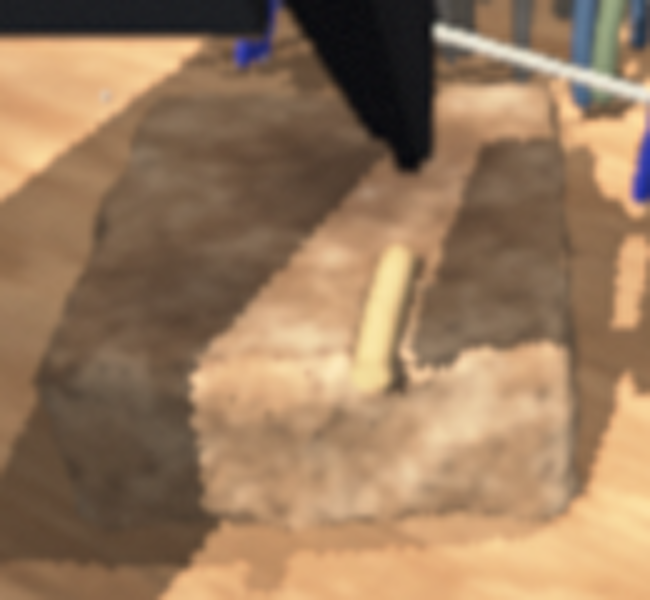

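Call:
step_arm(plan=[[[0.06, 0.25, -0.2, 0, 0, -0.003], [0.13, 0.5, -0.4, 0, 0, -0.006], [0.195, 0.745, -0.6, 0, 0, -0.006], [0.195, 0.745, -0.6, 0, 0, -0.006]]])

```text
t: 11.82
tcp_pos: [0.4459, 0.198, 0.1098]
eef_rot: [1.285, 2.353, 0.849]
contact_force: [-0.4, -0.2, 1.1]
gripper_width: 0.417
```

```bash
python3 - <<'E'
from h import *; from ik import *
s=env.sense(); print(s['t'],s['qpos'].round(3),s['tcp_pos'].round(4),s['gripper_width']); M=R.from_rotvec(s['eef_rot']).as_matrix();print(M.round(3))
print(np.array([.4828,.2229,.057])-s['tcp_pos'], R.from_matrix(pose(np.radians(32.6),np.radians(40))@M.T).as_rotvec()/np.pi)
w=snap('wrist','w6'); cv2.imwrite('pics/w6r.png',cv2.resize(w['img'][::-1,::-1,::-1][80:300,100:420],None,fx=2.4,fy=2.4))
P,ok=cloud(w); x,y,z=P[...,0],P[...,1],P[...,2]
m=ok&(x>.44)&(x<.56)&(y>.18)&(y<.3)&(z>.0575)&(z<.066)
n,lab,st,_=cv2.connectedComponentsWithStats(m.astype(np.uint8)); q=P[lab==1+np.argmax(st[1:,4])]
print('stick',len(q),q.mean(0).round(4),q.max(0),cv2.minAreaRect(q[:,:2].astype(np.float32)*1000))
m=ok&(x>.42)&(x<.72)&(y>.15)&(y<.45)&(abs(z-.053)<.003); 
n,lab,st,_=cv2.connectedComponentsWithStats(m.astype(np.uint8)); q=P[lab==1+np.argmax(st[1:,4])]
r=cv2.minAreaRect(q[:,:2].astype(np.float32)*1000); print('brick',len(q),r,cv2.boxPoints(r).round(1).tolist(),np.median(q[:,2]))
E
```

```text
11.825 [0.127 0.44  2.451 2.505 0.477 1.8  ] [0.4459 0.198  0.1098] 0.41674839644771183
[[-0.54   0.646  0.539]
 [ 0.842  0.416  0.344]
 [-0.002  0.64  -0.769]]
[ 0.03685981  0.02491931 -0.05277314] [ 0.00137268 -0.00072078 -0.00047382]
stick 287 [0.4916 0.2284 0.0609] [0.5176504  0.24681827 0.06306452] ((494.99957275390625, 230.6387481689453), (50.09090805053711, 8.466788291931152), 32.06300354003906)
brick 6240 ((530.7839965820312, 280.8330383300781), (147.41671752929688, 124.06005859375), 36.85966110229492) [[434.6000061035156, 286.20001220703125], [509.0, 187.0], [627.0, 275.3999938964844], [552.5, 374.70001220703125]] 0.053596486572326525
```

View pics/w6r.png

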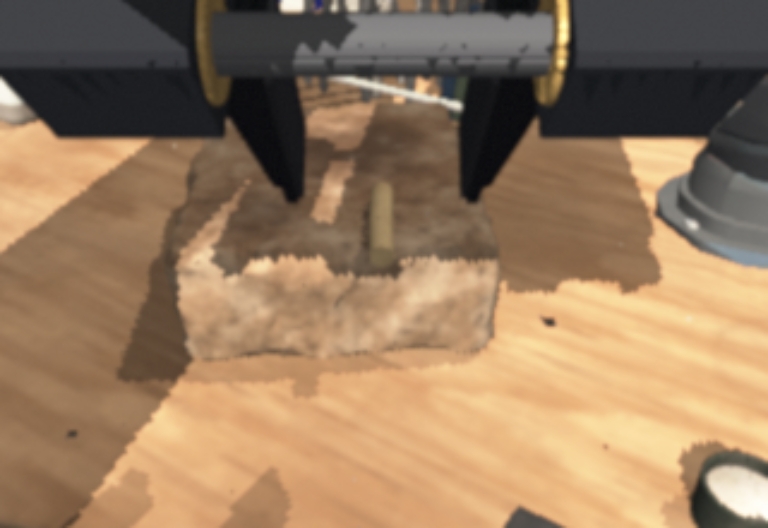

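The stick lies centred between the open fingers at (382,225). I go in.

Call:
step_arm(plan=[[[0.12, 0.08, -0.17, 0, 0, 0], [0.24, 0.16, -0.35, 0, 0, 0], [0.37, 0.25, -0.53, 0, 0, 0], [0.37, 0.25, -0.53, 0, 0, 0]]])

```text
t: 12.38
tcp_pos: [0.4834, 0.2219, 0.0581]
eef_rot: [1.285, 2.35, 0.85]
contact_force: [-0.6, -0.2, 0.3]
gripper_width: 0.417
```

Call:
step_arm(plan=[[[0, 0, 0, 0, 0, 0], [0, 0, 0, 0, 0, 0], [0, 0, 0, 0, 0, 0], [0, 0, 0, 0, 0, 0]]], jaw=0)

```text
t: 12.88
tcp_pos: [0.4828, 0.2228, 0.0586]
eef_rot: [1.283, 2.35, 0.851]
contact_force: [-1.0, -1.1, 1.5]
gripper_width: 0.087
```

```bash
python3 - <<'E'
from h import *; from ik import *
s=env.sense(); print(s['t'],s['tcp_pos'].round(4),s['gripper_width'],s['contact_force'])
w=snap('wrist','w7'); cv2.imwrite('pics/w7r.png',cv2.resize(w['img'][::-1,::-1,::-1][80:300,100:420],None,fx=2.4,fy=2.4))
E
```

```text
12.875 [0.4828 0.2228 0.0586] 0.08737829084529454 [-0.95093701 -1.11232541  1.54039601]
```

View pics/w7r.png

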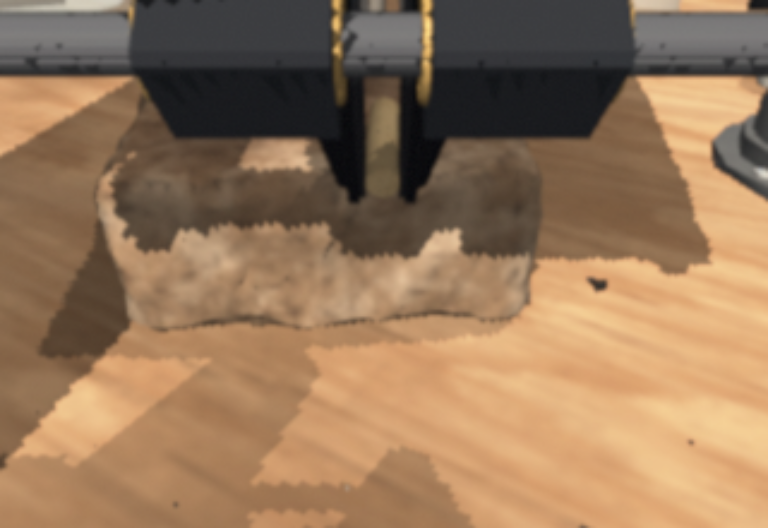

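Call:
step_arm(plan=[[[0, 0, 0.08, 0, 0, 0], [0, 0, 0.2, 0, 0, 0], [-0.1, -0.05, 0.4, 0, 0, 0], [-0.2, -0.1, 0.6, 0, 0, 0], [-0.3, -0.2, 0.8, 0, 0, 0]]])

```text
t: 13.55
tcp_pos: [0.4523, 0.2027, 0.1392]
eef_rot: [1.282, 2.351, 0.85]
contact_force: [-0.2, -0.1, -0.6]
gripper_width: 0.093
```

```bash
python3 - <<'E'
from h import *; from ik import *
s=env.sense(); print(s['t'],s['tcp_pos'].round(4),s['gripper_width'],s['contact_force']);M=R.from_rotvec(s['eef_rot']).as_matrix();print(M.round(3))
w=snap('wrist','w8'); cv2.imwrite('pics/w8r.png',cv2.resize(w['img'][::-1,::-1,::-1][80:300,100:420],None,fx=2.4,fy=2.4))
w=snap('side','s8'); 
P,ok=cloud(w); L=(P-s['tcp_pos'])
m=ok&(np.linalg.norm(L,axis=-1)<.05); v,u=np.nonzero(m); print(u.min(),u.max(),v.min(),v.max())
u0,v0=int(u.mean()),int(v.mean()); cv2.imwrite('pics/s8c.png',cv2.resize(w['img'][v0-50:v0+50,u0-65:u0+65,::-1],None,fx=6,fy=6,interpolation=cv2.INTER_CUBIC)); print(u0,v0)
E
```

```text
13.55 [0.4523 0.2027 0.1392] 0.09291981721938558 [-0.16244546 -0.10516721 -0.57355895]
[[-0.54   0.644  0.541]
 [ 0.841  0.417  0.344]
 [-0.004  0.641 -0.767]]
209 248 235 262
232 251
```

View pics/w8r.png

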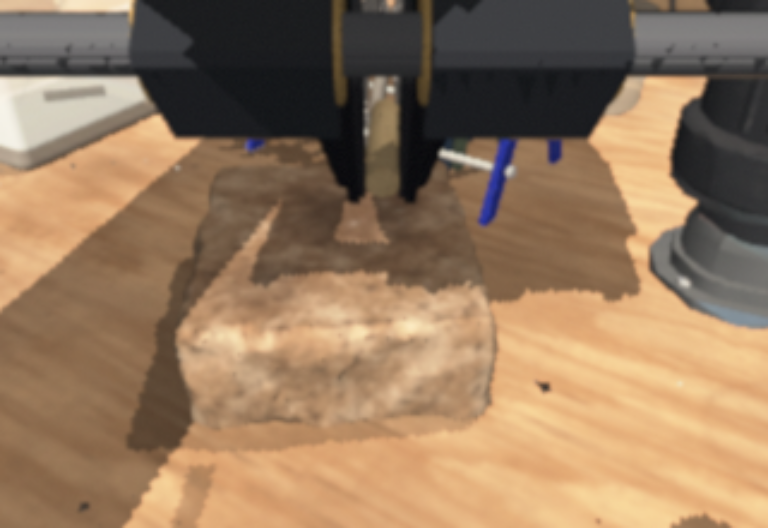

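View pics/s8c.png

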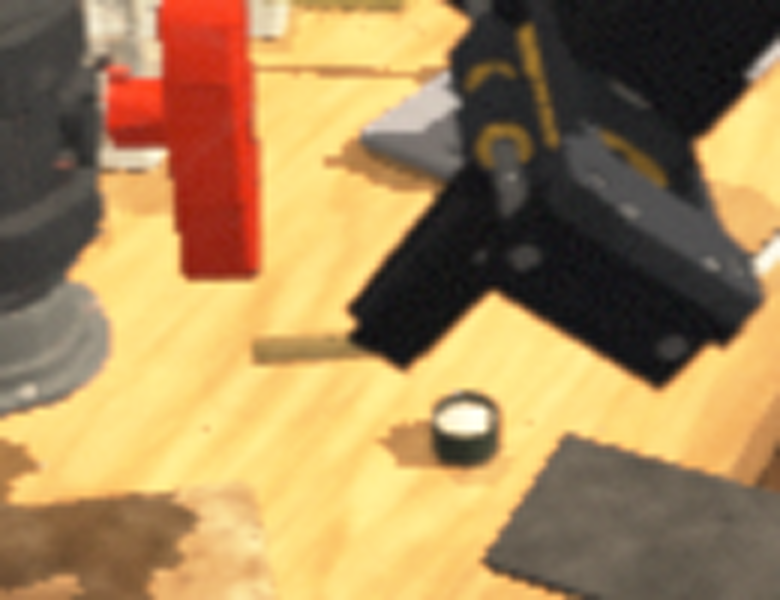

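The stick is held, seen at (305,348) in the side crop and sticking out in front of the fingers. I measure its tilt and offset in the hand.

```bash
cat > held.py <<'E'
from h import *; from ik import *
def held(name,pics=None):
    s=env.sense(); tcp=s['tcp_pos']; M=R.from_rotvec(s['eef_rot']).as_matrix()
    u=np.array([M[0,2],M[1,2],0]); u/=np.linalg.norm(u); l=np.array([-u[1],u[0],0])
    w=dict(np.load(f'pics/{name}.npz')); P,ok=cloud(w); L=P-tcp
    a,b,c=L@u,L@l,L[...,2]
    m=ok&(a>.0)&(a<.06)&(abs(b)<.012)&(abs(c)<.03)
    col=w['img'].astype(int); m&=(col[...,0]-col[...,2]>25)
    q=np.stack([a[m],b[m],c[m]],1)*1000; print(name,len(q))
    for lo in range(0,60,6):
        k=q[(q[:,0]>=lo)&(q[:,0]<lo+6)]
        if len(k): print(lo,len(k),'b',k[:,1].mean().round(1),'c top',k[:,2].max().round(1),'c min',k[:,2].min().round(1))
    print('amax',q[:,0].max())
E
python3 - <<'E'
from held import *
held('s8'); held('w8')
E
```

```text
s8 94
0 13 b 1.9 c top 15.1 c min -3.4
6 17 b 3.1 c top 8.7 c min -2.4
12 15 b 3.8 c top 4.0 c min -1.6
18 14 b 3.0 c top 3.8 c min -4.0
24 15 b 3.0 c top 4.0 c min -3.2
30 15 b 2.5 c top 4.6 c min -2.4
36 5 b 2.0 c top 3.3 c min -2.1
amax 36.332670204337425
w8 277
0 48 b 1.0 c top 2.7 c min -0.9
6 53 b 0.8 c top 2.4 c min -0.5
12 43 b 0.8 c top 2.4 c min -1.0
18 38 b 0.4 c top 2.2 c min -0.6
24 40 b 0.4 c top 2.4 c min -0.4
30 36 b 0.3 c top 2.3 c min -0.5
36 19 b 0.8 c top 2.1 c min -0.7
amax 39.41285276106503
```

Call:
step_arm(plan=[[[-0.02, -0.25, 0.1, 0, 0, -0.03], [-0.05, -0.5, 0.2, 0, 0, -0.06], [-0.08, -0.75, 0.3, 0, 0, -0.09], [-0.1, -1, 0.3, 0, 0, -0.116], [-0.1, -1, 0.3, 0, 0, -0.116]]])

```text
t: 14.28
tcp_pos: [0.4429, 0.1025, 0.1681]
eef_rot: [1.642, 2.022, 0.73]
contact_force: [-0.6, -0.3, -0.7]
gripper_width: 0.088
```

Call:
step_arm(plan=[[[0, -0.25, 0, 0, 0, -0.03], [0, -0.5, 0, 0, 0, -0.06], [0, -0.75, 0, 0, 0, -0.09], [0, -1, 0, 0, 0, -0.116], [0, -1, 0, 0, 0, -0.116]]])

```text
t: 14.9
tcp_pos: [0.4433, 0.003, 0.168]
eef_rot: [1.935, 1.654, 0.596]
contact_force: [0.1, 0.2, -0.5]
gripper_width: 0.089
```

Call:
step_arm(plan=[[[0, -0.3, 0, 0, 0, 0], [0.05, -0.6, -0.1, 0, 0, 0], [0.1, -0.93, -0.2, 0, 0, 0], [0.18, -0.93, -0.3, 0, 0, 0], [0.18, -0.93, -0.4, 0, 0, 0]]])

```text
t: 15.52
tcp_pos: [0.4616, -0.0896, 0.1277]
eef_rot: [1.934, 1.656, 0.598]
contact_force: [-0.4, 0.8, -0.0]
gripper_width: 0.086
```

```bash
python3 - <<'E'
from held import *
s=env.sense(); M=R.from_rotvec(s['eef_rot']).as_matrix(); print(s['t'],s['qpos'].round(3),s['tcp_pos'].round(4),(tocal(s['tcp_pos'])*1000).round(1),s['gripper_width'])
print((R.from_matrix(pose(yaw,np.radians(40))@M.T).as_rotvec()/np.pi).round(4)); print(((toworld([-.043,.070,.006])-s['tcp_pos'])/.1).round(3))
w=snap('wrist','w9'); cv2.imwrite('pics/w9r.png',cv2.resize(w['img'][::-1,::-1,::-1][80:300,100:420],None,fx=2.4,fy=2.4))
held('w9')
P,ok=cloud(w); C=tocal(P)*1000; x,y,z=C[...,0],C[...,1],C[...,2]; c=w['img'].astype(int); reg=ok&(x>-70)&(x<120)&(abs(y)<140)
m=reg&(abs(z+34)<3)&(c.max(-1)-c.min(-1)<60); q=C[m]; print('base',len(q),cv2.minAreaRect(q[:,:2].astype(np.float32)))
# front edge of rest face: x about -40, z -30..-5
m=reg&(x<-30)&(x>-50)&(z>-28)&(z<-5)&(y>45)&(c[...,0]-c[...,2]>40); q=C[m]; print('restfront',len(q),np.median(q[:,0]),np.percentile(q[:,1],[1,99]))
m=reg&(z>1)&(z<9)&(x<-6)&(x>-40)&(y>60)&(y<100)&(c.max(-1)-c.min(-1)<50); q=C[m]; print('fixjaw',len(q),np.percentile(q,[2,98],axis=0))
m=reg&(z>1)&(z<9)&(x<-12)&(x>-40)&(y>0)&(y<50)&(c.max(-1)-c.min(-1)<50); q=C[m]; print('movjaw',len(q),np.percentile(q,[2,98],axis=0))
E
```

```text
15.525 [-0.435  0.374  2.483  2.708  0.429  1.751] [ 0.4616 -0.0896  0.1277] [-79.3  70.6  81.7] 0.08576640806376547
[ 0.0009 -0.0007 -0.0016]
[ 0.357 -0.064 -0.757]
w9 247
0 49 b 1.0 c top 4.5 c min 1.0
6 45 b 0.7 c top 4.5 c min 0.8
12 46 b 0.7 c top 4.5 c min 1.9
18 36 b 0.6 c top 4.3 c min 1.7
24 31 b -0.0 c top 4.3 c min 2.3
30 31 b -0.6 c top 4.2 c min 1.5
36 9 b -1.2 c top 3.8 c min 1.9
amax 39.690280122395556
base 9111 ((16.1702880859375, -0.0067291259765625), (225.29026794433594, 124.55260467529297), 89.93701934814453)
restfront 929 -38.706864553368455 [52.40188581 96.28162519]
fixjaw 182 [[-30.43403105  81.46451348   1.81907217]
 [ -7.6051275   95.64881726   8.73578906]]
movjaw 109 [[-30.57965049  26.67406659   1.67070614]
 [-12.53906606  35.59892524   5.49551549]]
```

View pics/w9r.png

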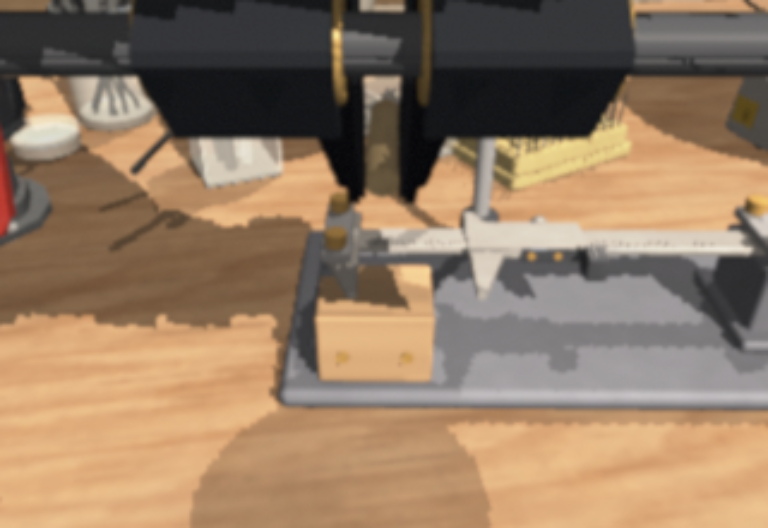

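Call:
step_arm(plan=[[[0.1, -0.02, -0.22, 0, 0, 0], [0.22, -0.04, -0.45, 0, 0, -0.001], [0.32, -0.06, -0.65, 0, 0, -0.002], [0.367, -0.066, -0.75, 0, 0, -0.002], [0.367, -0.066, -0.75, 0, 0, -0.002]]])

```text
t: 16.2
tcp_pos: [0.4976, -0.0959, 0.0528]
eef_rot: [1.94, 1.649, 0.595]
contact_force: [0.2, 0.1, 0.1]
gripper_width: 0.089
```

```bash
python3 - <<'E'
from held import *
s=env.sense(); print(s['t'],(tocal(s['tcp_pos'])*1000).round(1),s['gripper_width'],s['contact_force'])
w=snap('wrist','w10'); cv2.imwrite('pics/w10r.png',cv2.resize(w['img'][::-1,::-1,::-1][80:300,100:420],None,fx=2.4,fy=2.4))
E
```

```text
16.2 [-42.8  70.1   6.8] 0.08856188137852566 [0.2311861  0.12663607 0.14264034]
```

View pics/w10r.png

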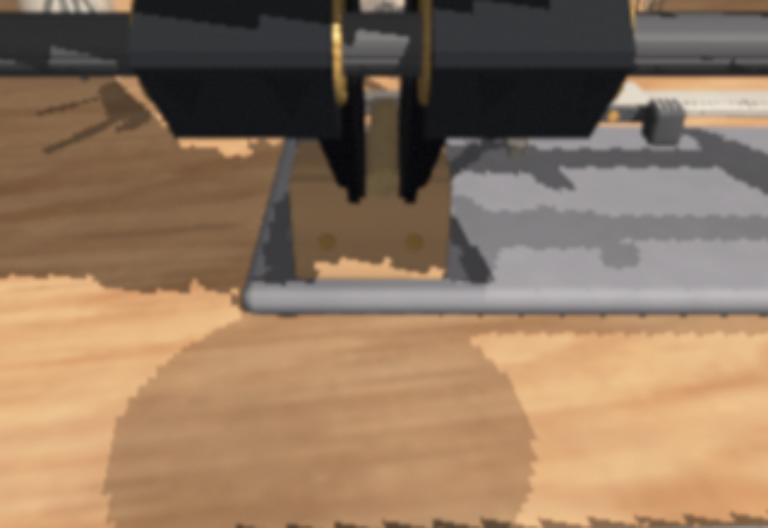

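Above the rest, no contact yet. I lower it in small steps and watch the force.

Call:
step_arm(plan=[[[0.003, 0, -0.008, 0, 0, 0], [0.006, 0, -0.016, 0, 0, 0], [0.006, 0, -0.016, 0, 0, 0]]])

```text
t: 16.62
tcp_pos: [0.4981, -0.0968, 0.052]
eef_rot: [1.94, 1.646, 0.594]
contact_force: [1.1, 0.5, -0.1]
gripper_width: 0.091
```

Call:
step_arm(plan=[[[0, 0, -0.005, 0, 0, 0], [0, 0, -0.005, 0, 0, 0]]])

```text
t: 16.88
tcp_pos: [0.4981, -0.0967, 0.0512]
eef_rot: [1.94, 1.646, 0.594]
contact_force: [-0.6, -0.5, 0.4]
gripper_width: 0.088
```

Call:
step_arm(plan=[[[0, 0, -0.005, 0, 0, 0], [0, 0, -0.01, 0, 0, 0], [0, 0, -0.01, 0, 0, 0]]])

```text
t: 17.25
tcp_pos: [0.4981, -0.0967, 0.0501]
eef_rot: [1.94, 1.646, 0.594]
contact_force: [-0.4, 0.2, -0.0]
gripper_width: 0.086
```

Call:
step_arm(plan=[[[0, 0, -0.005, 0, 0, 0], [0, 0, -0.005, 0, 0, 0]]])

```text
t: 17.5
tcp_pos: [0.4981, -0.0967, 0.0498]
eef_rot: [1.94, 1.646, 0.594]
contact_force: [-2.3, -0.3, 4.4]
gripper_width: 0.09
```

Call:
step_arm(plan=[[[0, 0, 0.003, 0, 0, 0], [0, 0, 0.003, 0, 0, 0], [0, 0, 0.003, 0, 0, 0], [0, 0, 0.003, 0, 0, 0]]], jaw=24)

```text
t: 18.0
tcp_pos: [0.4981, -0.0967, 0.0499]
eef_rot: [1.94, 1.646, 0.594]
contact_force: [-1.5, 0.1, -0.2]
gripper_width: 0.243
```

Call:
step_arm(plan=[[[-0.13, 0.02, 0.15, 0, 0, 0], [-0.3, 0.05, 0.36, 0, 0, 0], [-0.5, 0.08, 0.6, 0, 0, 0], [-0.5, 0.08, 0.6, 0, 0, 0]]])

```text
t: 18.5
tcp_pos: [0.4476, -0.0887, 0.1112]
eef_rot: [1.938, 1.645, 0.594]
contact_force: [-0.1, -0.3, -0.0]
gripper_width: 0.237
```

```bash
cat > chk.py <<'E'
from held import *
def chk(n):
    s=env.sense(); print(s['t'],(tocal(s['tcp_pos'])*1000).round(1),s['gripper_width'],s['contact_force'])
    w=snap('wrist',n); cv2.imwrite(f'pics/{n}r.png',cv2.resize(w['img'][::-1,::-1,::-1][80:300,100:420],None,fx=2.4,fy=2.4))
    P,ok=cloud(w); C=tocal(P)*1000; x,y,z=C[...,0],C[...,1],C[...,2]; c=w['img'].astype(int)
    m=ok&(x>-65)&(x<0)&(y>45)&(y<90)&(z>4.5)&(z<11)&(c[...,0]-c[...,2]>20); q=C[m]
    print('stick top',len(q),q.mean(0).round(1),np.percentile(q,[2,98],axis=0).round(1).tolist(),cv2.minAreaRect(q[:,:2].astype(np.float32)))
    m=ok&(z>1)&(z<6)&(x<-12)&(x>-40)&(y>0)&(y<75)&(c.max(-1)-c.min(-1)<45); q=C[m]; 
    if len(q): print('movjaw',len(q),np.percentile(q,[2,98],axis=0).round(1).tolist())
E
python3 -c "
from chk import *
chk('w11')"
```

```text
18.5 [-93.3  69.3  65.2] 0.23731665317715808 [-0.05723935 -0.30085312 -0.04510231]
stick top 241 [-31.7  70.1   6.4] [[-52.2, 66.4, 4.8], [-6.1, 74.0, 7.6]] ((-29.0003719329834, 74.39497375488281), (47.75715255737305, 19.5645694732666), 4.058015823364258)
movjaw 135 [[-37.9, 26.8, 1.9], [-12.3, 74.1, 5.9]]
```

View pics/w11r.png

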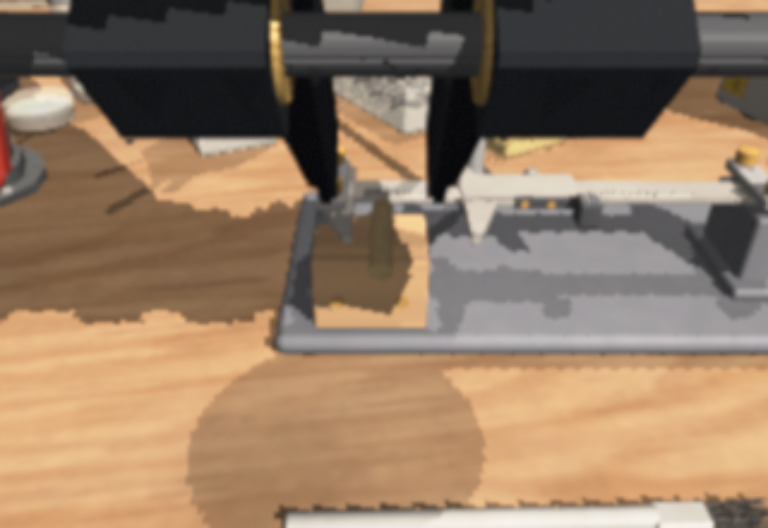

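Call:
step_arm(plan=[[[-0.05, -0.3, 0, 0, 0, 0], [-0.09, -0.6, 0, 0, 0, 0], [-0.133, -0.822, 0, 0, 0, 0], [-0.133, -0.822, 0, 0, 0, 0]]], jaw=19)

```text
t: 19.05
tcp_pos: [0.4353, -0.1725, 0.1092]
eef_rot: [1.942, 1.644, 0.593]
contact_force: [-0.3, -0.0, -0.3]
gripper_width: 0.189
```

Call:
step_arm(plan=[[[0.22, -0.036, -0.17, 0, 0, 0], [0.45, -0.073, -0.35, 0, 0, 0], [0.674, -0.109, -0.52, 0, 0, 0], [0.674, -0.109, -0.52, 0, 0, 0]]])

```text
t: 19.55
tcp_pos: [0.5031, -0.1807, 0.0564]
eef_rot: [1.94, 1.649, 0.594]
contact_force: [-1.5, 0.2, -0.5]
gripper_width: 0.19
```

```bash
python3 -c "
from chk import *
s=env.sense(); print(s['t'],(tocal(s['tcp_pos'])*1000).round(1),s['gripper_width'],s['contact_force'])
M=R.from_rotvec(s['eef_rot']).as_matrix(); print((R.from_matrix(pose(yaw,np.radians(40))@M.T).as_rotvec()/np.pi).round(4))
w=snap('wrist','w12'); cv2.imwrite('pics/w12r.png',cv2.resize(w['img'][::-1,::-1,::-1][80:300,100:420],None,fx=2.4,fy=2.4))
"
```

```text
19.55 [-23.8 -12.6  10.4] 0.19006745805772016 [-1.52198173  0.2365101  -0.52415061]
[ 0.0007 -0.0012  0.0007]
```

View pics/w12r.png

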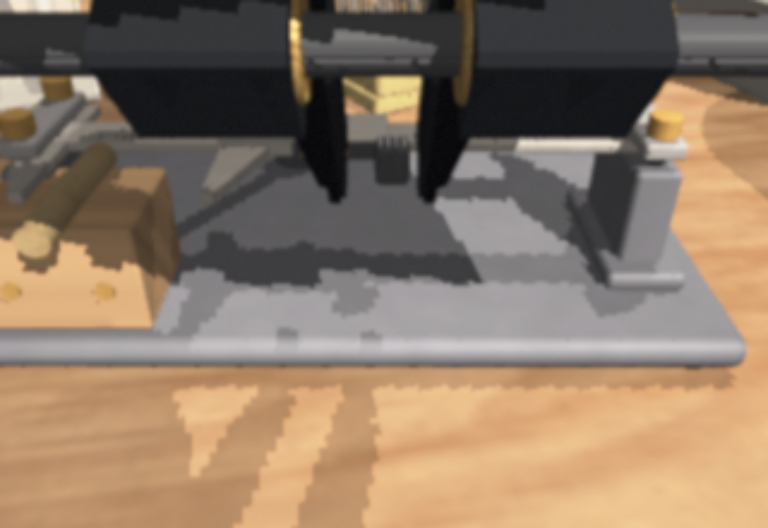

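Call:
step_arm(plan=[[[0, -0.014, 0, 0, 0, 0], [0.05, -0.022, -0.05, 0, 0, 0], [0.1, -0.03, -0.094, 0, 0, 0], [0.1, -0.03, -0.094, 0, 0, 0]]])

```text
t: 20.1
tcp_pos: [0.5124, -0.1849, 0.0483]
eef_rot: [1.94, 1.646, 0.594]
contact_force: [-0.9, -0.6, -0.6]
gripper_width: 0.188
```

```bash
python3 -c "
from chk import *
s=env.sense(); print(s['t'],(tocal(s['tcp_pos'])*1000).round(1),s['gripper_width'],s['contact_force'])
"
```

```text
20.1 [-13.9 -15.4   2.3] 0.1883352084044492 [-0.8791309  -0.6109048  -0.63362492]
```

Call:
step_arm(plan=[[[0.008, 0.05, -0.01, 0, 0, 0], [0.016, 0.1, -0.01, 0, 0, 0], [0.024, 0.15, -0.01, 0, 0, 0], [0.033, 0.2, -0.01, 0, 0, 0], [0.041, 0.25, -0.01, 0, 0, 0]]])

```text
t: 20.72
tcp_pos: [0.5163, -0.1594, 0.0475]
eef_rot: [1.94, 1.647, 0.594]
contact_force: [-0.2, -1.0, -0.2]
gripper_width: 0.189
```

```bash
python3 -c "
from chk import *
chk('w13')"
```

```text
20.725 [-14.2  10.5   1.5] 0.18916740301708587 [-0.16121202 -0.9733277  -0.18964676]
stick top 530 [-34.1  69.    6.3] [[-52.4, 65.2, 4.6], [-8.9, 86.9, 10.0]] ((-28.80912208557129, 72.71873474121094), (48.5556640625, 32.905582427978516), 1.6306101083755493)
movjaw 609 [[-38.4, 1.5, 1.3], [-12.1, 67.1, 5.9]]
```

View pics/w13r.png

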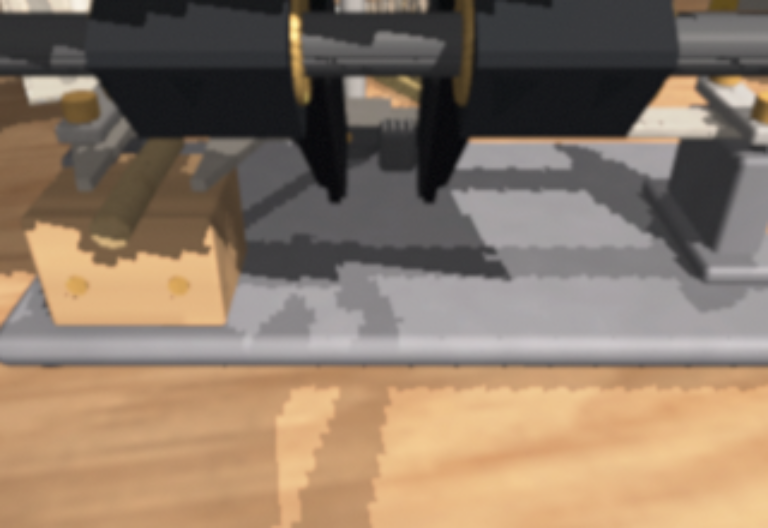

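Call:
step_arm(plan=[[[0.003, 0.02, 0, 0, 0, 0], [0.006, 0.04, 0, 0, 0, 0], [0.01, 0.06, 0, 0, 0, 0], [0.013, 0.08, 0, 0, 0, 0]]])

```text
t: 21.28
tcp_pos: [0.5176, -0.1518, 0.0475]
eef_rot: [1.94, 1.646, 0.594]
contact_force: [-0.5, 0.0, 0.4]
gripper_width: 0.189
```

Call:
step_arm(plan=[[[0.002, 0.01, 0, 0, 0, 0], [0.003, 0.02, 0, 0, 0, 0], [0.005, 0.03, 0, 0, 0, 0], [0.006, 0.04, 0, 0, 0, 0]]])

```text
t: 21.78
tcp_pos: [0.5183, -0.1478, 0.0476]
eef_rot: [1.94, 1.646, 0.594]
contact_force: [-0.2, -1.4, 0.5]
gripper_width: 0.187
```

```bash
python3 -c "
from chk import *
chk('w14')"
```

```text
21.775 [-14.1  22.2   1.6] 0.18705881595150917 [-0.1929939  -1.40575328  0.47479161]
stick top 507 [-35.   72.6   6.2] [[-52.3, 69.3, 4.6], [-12.0, 76.6, 7.4]] ((-30.5273380279541, 78.66993713378906), (45.031883239746094, 20.49061393737793), 1.9959758520126343)
movjaw 584 [[-38.1, 9.7, 1.3], [-12.2, 70.8, 5.9]]
```

View pics/w14r.png

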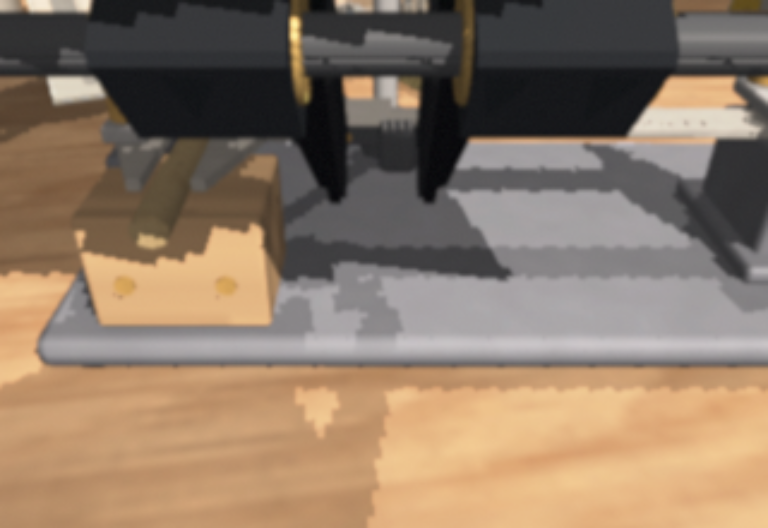

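The jaw has reached the stick, now at y about 72.6. I continue in fine steps.

Call:
step_arm(plan=[[[0.001, 0.007, 0, 0, 0, 0], [0.002, 0.014, 0, 0, 0, 0], [0.003, 0.02, 0, 0, 0, 0], [0.004, 0.025, 0, 0, 0, 0]]])

```text
t: 22.32
tcp_pos: [0.5186, -0.1453, 0.0476]
eef_rot: [1.94, 1.646, 0.594]
contact_force: [-0.8, -0.8, -0.5]
gripper_width: 0.193
```

Call:
step_arm(plan=[[[0.001, 0.005, 0, 0, 0, 0], [0.001, 0.008, 0, 0, 0, 0]]])

```text
t: 22.58
tcp_pos: [0.5188, -0.1447, 0.0476]
eef_rot: [1.94, 1.646, 0.594]
contact_force: [0.6, -3.4, 0.0]
gripper_width: 0.192
```

Call:
step_arm(plan=[[[0.001, 0.005, 0, 0, 0, 0], [0.001, 0.005, 0, 0, 0, 0]]])

```text
t: 22.82
tcp_pos: [0.5189, -0.1446, 0.0476]
eef_rot: [1.941, 1.645, 0.593]
contact_force: [-1.0, -5.7, -1.0]
gripper_width: 0.19
```

Call:
step_arm(plan=[[[0, 0.002, 0, 0, 0, 0], [0, 0.002, 0, 0, 0, 0], [0, 0.002, 0, 0, 0, 0]]])

```text
t: 23.2
tcp_pos: [0.5189, -0.1445, 0.0476]
eef_rot: [1.941, 1.644, 0.593]
contact_force: [-0.7, -7.2, 0.0]
gripper_width: 0.189
```

```bash
python3 -c "
from chk import *
chk('w15')"
```

```text
23.2 [-14.   25.6   1.6] 0.18872955621720972 [-0.72711045 -7.16838402  0.04270472]
stick top 503 [-35.3  75.5   6.2] [[-52.6, 72.4, 4.6], [-11.9, 79.4, 7.3]] ((-30.273195266723633, 76.12425231933594), (8.964437484741211, 45.40214920043945), 89.69929504394531)
movjaw 578 [[-37.1, 13.2, 1.4], [-12.1, 73.7, 5.9]]
```

View pics/w15r.png

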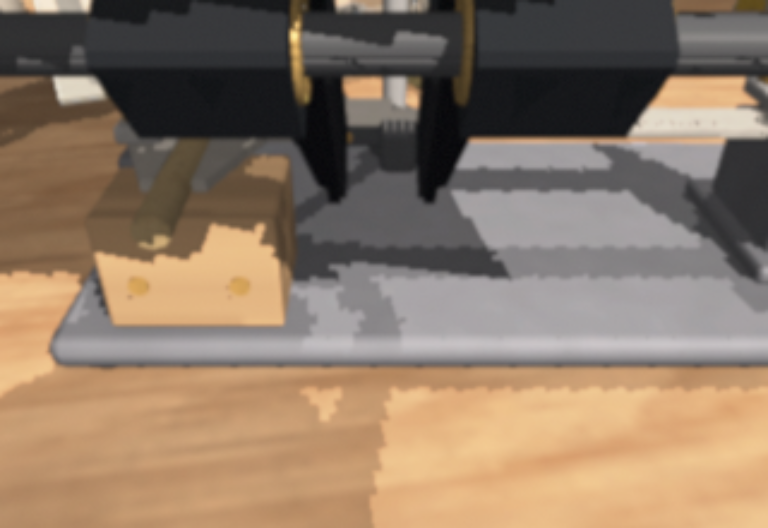

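Call:
step_arm(plan=[[[-0.001, -0.01, 0, 0, 0, 0], [-0.004, -0.03, 0, 0, 0, 0], [-0.006, -0.042, 0, 0, 0, 0], [-0.006, -0.042, 0, 0, 0, 0]]])

```text
t: 23.75
tcp_pos: [0.5182, -0.1481, 0.0475]
eef_rot: [1.94, 1.646, 0.594]
contact_force: [-0.2, -0.5, -0.0]
gripper_width: 0.191
```

Call:
step_arm(plan=[[[-0.1, 0.016, 0.12, 0, 0, 0], [-0.3, 0.049, 0.36, 0, 0, 0], [-0.55, 0.09, 0.65, 0, 0, 0], [-0.8, 0.13, 0.9, 0, 0, 0], [-0.8, 0.13, 0.9, 0, 0, 0]]])

```text
t: 24.38
tcp_pos: [0.437, -0.1348, 0.1394]
eef_rot: [1.938, 1.644, 0.594]
contact_force: [0.6, -0.8, -0.2]
gripper_width: 0.19
```

```bash
python3 -c "
from chk import *
chk('w16'); w=snap('side','s16'); cv2.imwrite('pics/s16c.png',cv2.resize(w['img'][130:250,200:360,::-1],None,fx=5,fy=5,interpolation=cv2.INTER_CUBIC))"
```

```text
24.375 [-96.3  22.   93.4] 0.18952946208906804 [ 0.57173769 -0.84415663 -0.19144554]
stick top 248 [-30.5  76.    6.4] [[-52.2, 72.5, 4.6], [-4.9, 80.7, 7.7]] ((-20.577648162841797, 75.64820861816406), (35.37505340576172, 58.67572021484375), 61.03467559814453)
movjaw 168 [[-37.5, 19.8, 1.9], [-12.1, 74.1, 5.7]]
```

View pics/w16r.png

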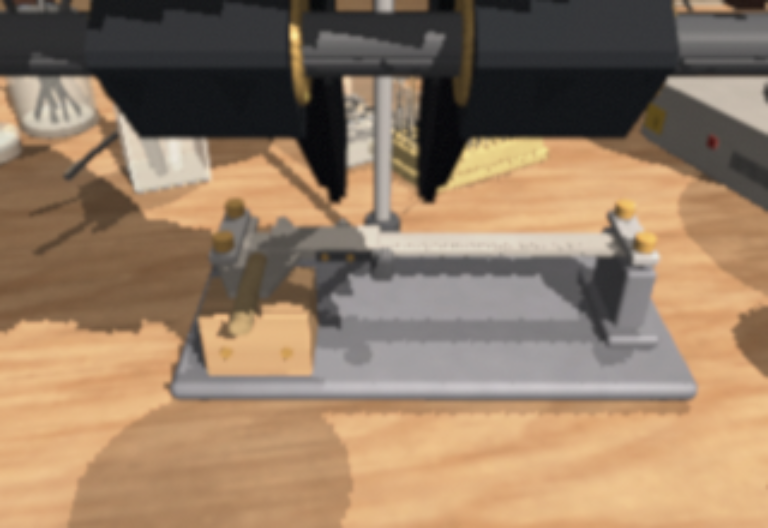

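View pics/s16c.png

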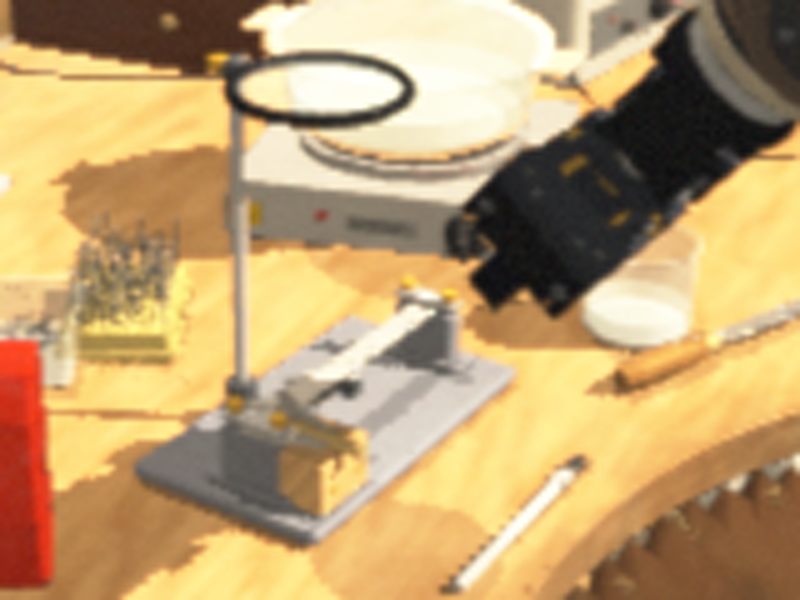

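```bash
python3 - <<'E'
from h import *
w=dict(np.load('pics/w16.npz')); P,ok=cloud(w); C=tocal(P)*1000; x,y,z=C[...,0],C[...,1],C[...,2]; c=w['img'].astype(int)
m=ok&(x>-20)&(x<-7)&(z>-6)&(z<12)&(y>-5)&(y<40); q=C[m]; print('thumb',len(q),np.percentile(q,[2,98],axis=0).round(1).tolist())
m=ok&(x>-52)&(x<-8)&(y>71)&(y<81)&(z>5.2)&(z<9); q=C[m]
for lo in range(-52,-8,6):
    k=q[(q[:,0]>=lo)&(q[:,0]<lo+6)]; print(lo,len(k),k[:,1].mean().round(1) if len(k) else '',k[:,2].mean().round(1) if len(k) else '')
env.close_job()
E
```

```text
thumb 114 [[-13.1, 17.7, -2.1], [-7.5, 27.0, 9.9]]
-52 36 76.2 6.5
-46 30 76.3 6.7
-40 27 76.5 6.6
-34 27 76.5 6.5
-28 26 76.7 6.5
-22 23 76.4 6.6
-16 23 76.3 6.6
-10 6 75.8 6.5
the job is handed in; nothing more can be done
```

The measurement is done and handed in at about 24.4 s. The stick lies flat on the wooden rest, closed between the caliper jaws, and the arm has backed clear.

- **How it went:** I opened the jaws to about 45 mm by pushing the thumb piece. I then gripped the stick by its overhanging end at a 40° lean, laid it on the rest and let go. Last, I pushed the slider shut in fine steps, and the final reading was about 7 N.
- **Stick position (last camera check):** its centre is at y of about 76.3 mm and x of about -29 to -30 mm in the caliper's frame. It is level, and square to the beam within about 1°.
- **Opening:** the thumb piece reads about 22.3 mm, which puts the opening at about 8.6 mm. The camera is only good to 1–2 mm, so this confirms the jaw is shut but is not a precise width.
- **Surroundings:** the magnifier was not touched, and the brush and beaker look unmoved in the last side picture. I did not measure the flux cup again at the end, but I never reached near it.
- **One check disagreed:** the automatic rectangle fit on the last picture picked up other pixels and gave a meaningless angle. I went by the slice-by-slice positions along the stick instead.

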